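# Tighten the strainer cover crosswise

### The job

Bring the cover of the oil strainer down evenly on its gasket: tighten the four wing nuts clockwise in cross order, after the first nut the one diagonally opposite it, then the remaining two, each by about a half turn, just until you feel it come up firm. Do not wrench any nut past firm, do not press on the cover, and leave the other things on the bench where they are.

Things in the scene. Friction and masses are not known exactly. Their poses are not given: they have to be found in the camera images.
- strainer: Basket strainer of a waste-oil pump, bolted to the bench: grey cast bowl on a steel foot 190 x 150 mm, square top flange 160 x 160 mm with a rubber gasket on it, 90 mm up, a capped pipe port to each side (-y and +y, 125 mm out, centred 45 mm up). Origin: centre of the foot's underside; z up, x and y parallel to the cover's edges. Fixed.
- cover_top (a point): Centre of the upper face of the aluminium cover plate, 156 x 156 x 10 mm: 104 mm above the bench when home, about 1.5 mm more at the start. On it stand a steel lifting handle (along y, 70 mm long, 25 mm high) at the middle and a brass plug 52 mm towards +x. Studs 55 mm from the centre along x and along y; nuts a and c are one diagonal, b and d the other.
- nut_a_grip (a point): Wing nut, -x +y corner of the cover. Black plastic: an upright wing 58 mm long (along its x), 11 mm thick (along its y) and 26 mm tall, on a round hub 30 mm across and 17 mm high that bears on the cover. This point is the middle of the wing, half-way up (13 mm below its top), on the stud's axis, 134 mm above the bench when home. z up. The wing stands at any angle, at the start and at the end.
- nut_b_grip (a point): Wing nut, -x -y corner of the cover. Like nut a in shape and point. All four nuts: right-hand thread, 4 mm a turn, so clockwise from above tightens. Started finger-loose; each needs 0.35 to 0.59 of a turn to come up firm, not known beforehand and different for each.
- nut_c_grip (a point): Wing nut, +x -y corner of the cover. Like nut a in shape and point. All four nuts: turning takes 0.2 to 0.3 N m while the nut moves, next to nothing once it rests; from the firm point on it pushes back, moving or held, with 0.35 N m and about 0.5 N m more per radian.
- nut_d_grip (a point): Wing nut, +x +y corner of the cover. Like nut a in shape and point. All four nuts stay where they are left when let go; one turned a little past firm springs back to the firm point.
- spanner: Bystander: steel combination spanner 200 mm long lying on the bench. Origin under its middle.
- spray_can: Bystander: standing spray can, 58 mm across, 160 mm tall. Origin: centre of its underside.
- old_basket: Bystander: the old steel strainer basket, an open cup 88 mm across and 75 mm tall. Origin: centre of its underside.
- weight_tray: Bystander: grey three-part tray for wheel weights, 150 x 100 x 30 mm. Origin: centre of its underside.

How it is judged:
By the outcome, as a careful person would: the job done as asked, in the order asked, and still so for the second after the job is handed in, with the robot touching nothing.
It also fails if it takes over 72 s, if anything falls off the work surface, if the arm or the gripper's body presses on something with over 40 N, if the wrist force passes 120 N, or if a joint passes its speed limit or range.

### The arm

A 6-joint arm with a two-finger parallel gripper is mounted at the origin on the work surface. World frame = base frame: x ahead of the robot, y to its left, z up, the work surface at z = 0. Lengths are in m, angles in rad, forces in N, time in s.
With the tool pointing down it reaches from about 0.3 to 0.775 m from the base axis. Payload 14.6 kg.
Tool frame: the origin (TCP) lies at the very end of the fingers, on their centre line; the grasp point (between the pads) lies 19 mm behind it; z points along the fingers, y is the direction in which the jaws open and shut (so a half turn about z gives the same grasp; the last joint's range is limited). The gripper opens to 94 mm and grips with 3 to 60 N. Pads are 16 mm wide; open, the fingers measure 119 mm over their backs; the gripper's body (75 mm by 177 mm) begins 78 mm behind the grasp point.
Start: joints at [1.061, 0.3, 1.521, -0, 1.321, -0.067], TCP at [0.236, 0.497, 0.205] pointing down, gripper open.
Joint ranges: [-3.03, 3.03], [-0.79, 2.21], [0.23, 2.52], [-1.04, 4.18], [0, 3.07], [-2.55, 2.55]. Speed limits (rad/s): [2.22, 2.22, 2.57, 3.14, 3.14, 3.14].

### API

Orientations are given as [roll, pitch, yaw] about the fixed x, y, z axes, in that order (R = Rz(yaw) Ry(pitch) Rx(roll)).
In Python, from station import get_obs, vision, hand_in gives the robot as it stands.
- The arm moves only by the tool play_rows, never from a script. Its argument "moves" is a list of rows, each an object with "claw": the opening, from 0 (shut) to 1 (fully open); "linear": the shift along the tool's x, y, z in mm, a list of three; "turn": the turn, a rotation vector about the tool's x, y, z in rad, a list of three. In form: [{"claw": claw, "linear": [tx, ty, tz], "turn": [ax, ay, az]}, ...]. A call has 1 to 8 rows; each row is the pose to reach, as a shift and turn from the pose measured when the call began, along the tool's axes at that moment; what a row does not reach only later rows make up. A row lasts 1/8 s, in which the tool goes at most 62.5 mm and 10.7 degrees, less where a joint would pass 70% of its speed; a pose out of reach is approached as far as the arm can. A call with a gripper value outside its range is refused whole. The fingers move at their own pace and stop on an object; "force" is the grip in N (left out, the last holds). Time passes only in rows, so rows that repeat a pose let the fingers close. It gives the time, the measured TCP pose, the force and the opening at its end, in the units of the state.
- get_obs(): the state, without advancing time (a new reading comes with each control period).
- vision.camera(name): name is "side" or "top" or "wrist"; returns the picture (400x640x3 uint8, blue, green, red); there is no depth.
- vision.camera_info(name): a dict with "camera_matrix" (3x3 intrinsics, pixels), "k1" (the pictures are not rectified: a ray, as slopes to the right and down, at radius r is drawn at 1 + k1 r^2 times it, then the intrinsics apply), "rvec" (rotation vector, rad) and "tvec" (3), from world to camera coordinates, as OpenCV has them; the wrist camera has in their place "mount" (4x4, takes a point from camera to tool coordinates, whose origin is the TCP and whose axes are the flange's). Camera axes: x right, y down, z forward; pixel columns grow to the right and rows downward; lengths in m; the calibration is good to about 2 mm. A picture is of the moment at which its call begins: read the wrist's pose just before it. camera_info takes no time and is no camera call.
- hand_in(): hands the job in, once; it reports no verdict.
The state is a dict: "time_s": time; "qpos": joint angles; "joint_vel": joint speeds; "tau": joint torques, N m; "ee_pos": TCP position; "eef_rot": TCP orientation; "force": force on the tool from outside, world axes, zero at the start; "moment": the same for the moment, N m; "grip_width": finger opening in m.
Only numpy, scipy, OpenCV 4.12 (cv2) and the standard library are available. Lean on these libraries where they do the work, as an engineer would, in place of code of your own. Each camera call takes 0.05 s, during which the arm holds its last target.

## Working session

There is one attempt and no reset: what is moved stays moved. The work goes in short steps, Python scripts to look and compute and a tool call to move; the robot and the scene stay as the last step left them, time stands still between calls to the robot, and variables do not carry over. Pictures are saved under pics/ and viewed, and the job is handed in when it is done.

Besides the shell and the picture viewer there is one more tool, called in YAML: its name, and indented under it one key for each argument. play_rows: Moves the arm, as the interface text tells. Its arguments: {"type":"object","properties":{"moves":{"type":"array","items":{"type":"object","properties":{"claw":{"type":"number"},"linear":{"type":"array","items":{"type":"number"}},"turn":{"type":"array","items":{"type":"number"}}}}},"force":{"type":"number"}},"required":["moves"]}

```bash
ls; mkdir -p pics
python3 - <<'E'
from station import get_obs, vision
import cv2
o=get_obs(); print(o)
for n in ["top","side"]:
    cv2.imwrite(f"pics/{n}0.png",vision.camera(n)); print(n,vision.camera_info(n))
print(vision.camera_info("wrist"))
E
```

```text
pics
{'time_s': 0.0, 'qpos': array([ 1.06139868e+00,  3.00485359e-01,  1.52161896e+00,  8.11995846e-06,
        1.32071581e+00, -6.65720147e-02]), 'joint_vel': array([ 0.00087483,  0.00070184, -0.00031114,  0.00145573, -0.00035404,
        0.00181768]), 'tau': array([ 1.96123809e-03, -5.31824005e+01, -3.52729332e+01,  7.09006819e-02,
        2.45218672e-02, -9.87109547e-05]), 'ee_pos': array([0.23552012, 0.4967077 , 0.20486249]), 'eef_rot': array([-3.14036842e+00, -8.95027353e-05,  2.69876495e+00]), 'force': array([0.60050053, 0.2124738 , 0.03315805]), 'moment': array([ 0.00665665,  0.01838357, -0.00492077]), 'grip_width': 0.09385649897580121}
top {'camera_matrix': array([[362.82957271,   0.        , 319.80092197],
       [  0.        , 362.82957271, 199.83034635],
       [  0.        ,   0.        ,   1.        ]]), 'k1': -0.010860858457819212, 'rvec': array([ 2.20681988, -2.17167581,  0.09171932]), 'tvec': array([-0.03405853,  0.55342223,  0.92275201])}
side {'camera_matrix': array([[436.70168649,   0.        , 325.3333189 ],
       [  0.        , 436.70168649, 193.60675452],
       [  0.        ,   0.        ,   1.        ]]), 'k1': -0.004097022903564222, 'rvec': array([ 0.06380077, -2.84022959,  1.27617714]), 'tvec': array([0.52475189, 0.09714948, 1.00205869])}
{'camera_matrix': array([[332.23842504,   0.        , 313.36931732],
       [  0.        , 332.23842504, 195.48444508],
       [  0.        ,   0.        ,   1.        ]]), 'k1': -0.025660111151301082, 'mount': array([[ 6.01190955e-04, -9.65939744e-01, -2.58766399e-01,
         7.46953394e-02],
       [ 9.99999789e-01,  6.44784436e-04, -8.35969657e-05,
        -4.29494359e-04],
       [ 2.47598178e-04, -2.58766294e-01,  9.65939928e-01,
        -1.79784093e-01],
       [ 0.00000000e+00,  0.00000000e+00,  0.00000000e+00,
         1.00000000e+00]])}
```

View pics/top0.png

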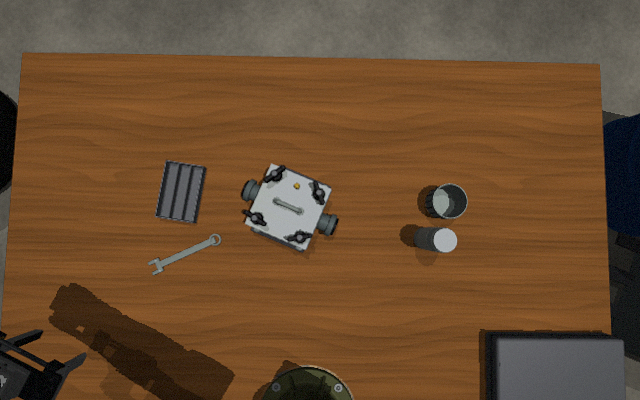

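View pics/side0.png

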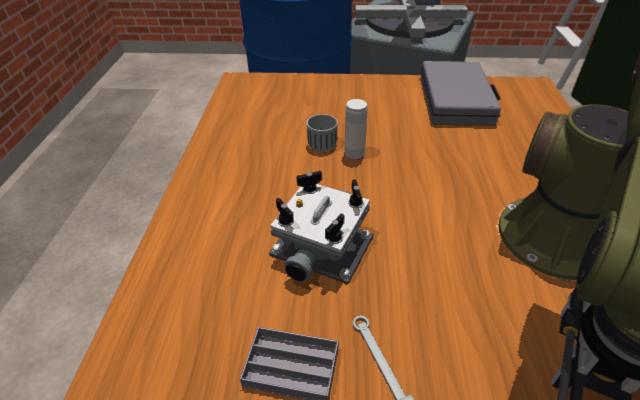

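The top view shows the strainer at about (288,207), with wing nuts near (274,174), (319,192), (299,237) and (256,217) and the brass plug at (296,186). I'll zoom in and measure it.

```bash
cat > h.py <<'E'
import numpy as np, cv2
from scipy.spatial.transform import Rotation as Ro
from station import get_obs, vision
def cam(n,obs=None):
    i=vision.camera_info(n);K=i['camera_matrix'];k1=i['k1']
    if n=='wrist':
        T=np.eye(4);T[:3,:3]=Ro.from_euler('xyz',obs['eef_rot']).as_matrix();T[:3,3]=obs['ee_pos']
        W=np.linalg.inv(T@i['mount']);return K,k1,W[:3,:3],W[:3,3]
    return K,k1,cv2.Rodrigues(i['rvec'])[0],i['tvec']
def proj(P,c):
    K,k1,R,t=c; return cv2.projectPoints(np.atleast_2d(P).astype(float),cv2.Rodrigues(R)[0],t,K,np.array([k1,0,0,0.]))[0][:,0]
def back(uv,z,c):
    K,k1,R,t=c; s=cv2.undistortPoints(np.array(uv,float).reshape(-1,1,2),K,np.array([k1,0,0,0.]))[:,0]
    d=np.c_[s,np.ones(len(s))]@R; o=-R.T@t
    return o+d*((z-o[2])/d[:,2])[:,None]
E
python3 - <<'E'
from h import *
i=cv2.imread('pics/top0.png'); cv2.imwrite('pics/top0z.png',cv2.resize(i[150:265,225:350],None,fx=5,fy=5,interpolation=cv2.INTER_CUBIC))
i=cv2.imread('pics/side0.png'); cv2.imwrite('pics/side0z.png',cv2.resize(i[160:290,255:385],None,fx=4.5,fy=4.5,interpolation=cv2.INTER_CUBIC))
c=cam('top'); print(back([(288,207)],.105,c), back([(274,174),(319,192),(299,237),(256,217)],.148,c))
E
```

```text
[[0.52949969 0.05046764 0.105     ]] [[ 0.60126318  0.08034567  0.148     ]
 [ 0.56218426 -0.02179823  0.148     ]
 [ 0.46072611  0.0211846   0.148     ]
 [ 0.50372262  0.11812924  0.148     ]]
```

View pics/top0z.png

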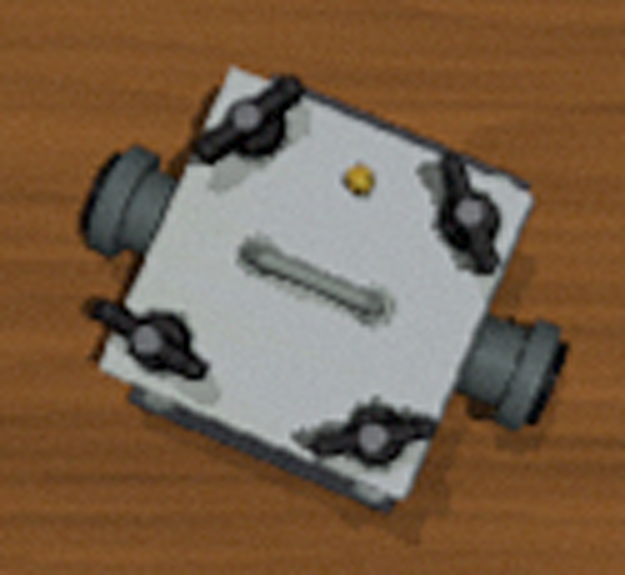

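View pics/side0z.png

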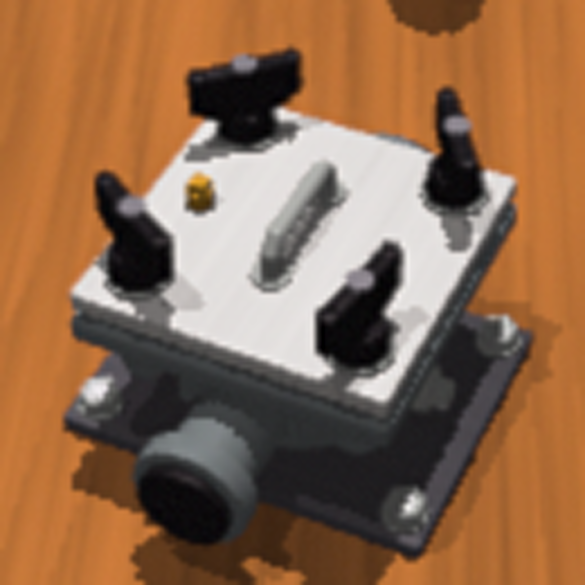

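```bash
cat >> h.py <<'E'
def rel(p,yaw,obs=None):
    """rows shift (mm) & rotvec to reach world p with tool straight down at yaw"""
    o=obs or get_obs(); R=Ro.from_euler('xyz',o['eef_rot'])
    s=R.inv().apply(np.array(p)-o['ee_pos'])*1000
    t=(R.inv()*Ro.from_euler('xyz',[np.pi,0,yaw])).as_rotvec()
    return np.round(s,1),np.round(t,4)
def st():
    o=get_obs(); print('t',round(o['time_s'],2),'p',np.round(o['ee_pos']*1000,1),'yaw',round(np.degrees(o['eef_rot'][2]),1),'rp',np.round(o['eef_rot'][:2],4),'q6',round(np.degrees(o['qpos'][5]),1),'F',np.round(o['force'],1),'M',np.round(o['moment'],3),'w',round(o['grip_width']*1000,1)); return o
E
python3 -c "
from h import *
o=st(); print(rel([.53,.05,.24],np.radians(239)))"
```

```text
t 0.1 p [235.6 496.8 205. ] yaw 154.6 rp [-3.1406 -0.    ] q6 -3.8 F [-0.2 -0.6  0.3] M [0.044 0.034 0.01 ] w 93.6
(array([-457.5, -277.6,  -34.8]), array([-8.0000e-04, -8.0000e-04, -1.4725e+00]))
```

play_rows:
  moves:
    - {"claw":0.45,"linear":[-25,-15,-20],"turn":[0,0,-0.1]}
    - {"claw":0.45,"linear":[-75,-45,-35],"turn":[0,0,-0.25]}
    - {"claw":0.45,"linear":[-125,-76,-35],"turn":[0,0,-0.4]}
    - {"claw":0.45,"linear":[-175,-106,-35],"turn":[0,0,-0.58]}
    - {"claw":0.45,"linear":[-225,-137,-35],"turn":[0,0,-0.76]}
    - {"claw":0.45,"linear":[-275,-167,-35],"turn":[0,0,-0.94]}
    - {"claw":0.45,"linear":[-325,-197,-35],"turn":[0,0,-1.12]}
    - {"claw":0.45,"linear":[-375,-228,-35],"turn":[0,0,-1.3]}

```text
time_s: 1.1
ee_pos: [0.4657, 0.1476, 0.2401]
eef_rot: [-3.141, -0.001, -2.364]
force: [0.2, 0.6, -0.3]
grip_width: 0.0424
```

```bash
python3 -c "
from h import *
o=st(); print(rel([.53,.05,.24],np.radians(239)))"
```

```text
t 1.1 p [465.7 147.6 240.1] yaw -135.4 rp [-3.1414e+00 -1.1000e-03] q6 -121.2 F [ 0.2  0.6 -0.3] M [0.099 0.017 0.044] w 42.4
(array([ 2.260e+01, -1.147e+02,  1.000e-01]), array([-0.    , -0.0011, -0.252 ]))
```

play_rows:
  moves:
    - {"claw":0.35,"linear":[8,-45,0],"turn":[0,0,-0.12]}
    - {"claw":0.35,"linear":[18,-90,0],"turn":[0,0,-0.22]}
    - {"claw":0.35,"linear":[22.6,-114.7,0],"turn":[0,0,-0.252]}
    - {"claw":0.35,"linear":[22.6,-114.7,0],"turn":[0,0,-0.252]}

```text
time_s: 1.6
ee_pos: [0.53, 0.0543, 0.2394]
eef_rot: [-3.14, -0.006, -2.121]
force: [0.6, 0.4, 0.2]
grip_width: 0.0327
```

```bash
python3 -c "
from h import *
o=st(); im=vision.camera('wrist'); cv2.imwrite('pics/w1.png',im); np.save('w1.npy',o,allow_pickle=True)"
```

```text
t 1.6 p [530.   54.3 239.4] yaw -121.5 rp [-3.1399 -0.006 ] q6 -146.3 F [0.6 0.4 0.2] M [0.098 0.077 0.029] w 32.7
```

View pics/w1.png

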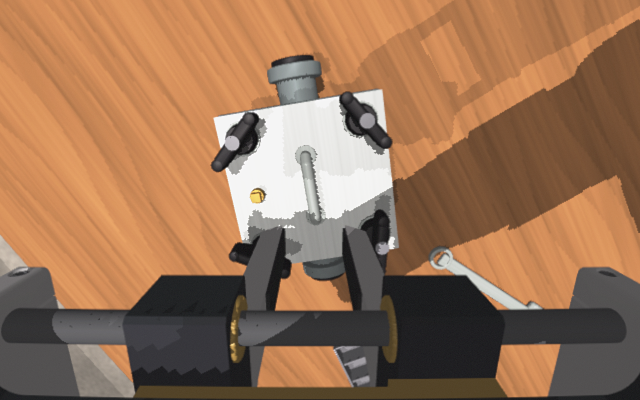

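```bash
python3 -c "
from h import *
o=st(); print(o['qpos'],o['joint_vel'])
print(rel([.50,.0,.24],np.radians(232)))"
```

```text
t 1.65 p [529.6  55.1 239.6] yaw -121.4 rp [-3.1399 -0.0057] q6 -146.3 F [ 0.   0.1 -0.1] M [0.093 0.05  0.014] w 32.4
[ 0.03774933  0.23711045  1.52053026 -0.00578344  1.38566805 -2.55410204] [ 2.28222201e-02 -1.42245835e-02  1.30656471e-02  1.52636275e-03
  1.72847050e-05 -2.46742763e-03]
(array([62.4, -3.5, -0.1]), array([-0.002 , -0.0056,  0.1146]))
```

play_rows:
  moves:
    - {"claw":0.35,"linear":[30,-2,0],"turn":[0,0,0.08]}
    - {"claw":0.35,"linear":[62,-3,0],"turn":[-0.002,-0.0056,0.115]}
    - {"claw":0.35,"linear":[62,-3,0],"turn":[-0.002,-0.0056,0.115]}
    - {"claw":0.35,"linear":[62,-3,0],"turn":[-0.002,-0.0056,0.115]}

```text
time_s: 2.15
ee_pos: [0.4998, 0.0015, 0.2401]
eef_rot: [-3.141, 0.0, -2.233]
force: [0.9, -0.4, -0.6]
grip_width: 0.0329
```

```bash
python3 -c "
from h import *
o=st(); im=vision.camera('wrist'); cv2.imwrite('pics/w2.png',im); np.save('w2.npy',o,allow_pickle=True)
cv2.imwrite('pics/w2z.png',cv2.resize(im[40:310,170:490],None,fx=2.2,fy=2.2,interpolation=cv2.INTER_CUBIC))"
```

```text
t 2.15 p [499.8   1.5 240.1] yaw -127.9 rp [-3.1413e+00  4.0000e-04] q6 -146.1 F [ 0.9 -0.4 -0.6] M [0.094 0.025 0.016] w 32.9
```

View pics/w2z.png

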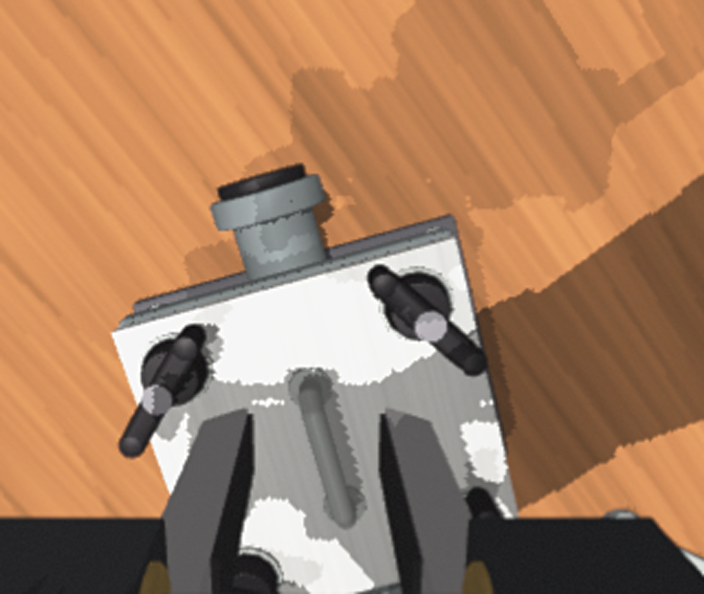

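```bash
python3 -c "
from h import *
print(rel([.575,.11,.235],np.radians(236)))"
```

```text
(array([-131.7,    7.4,    5. ]), array([-0.0001,  0.0002, -0.0685]))
```

play_rows:
  moves:
    - {"claw":0.35,"linear":[-35,2,2],"turn":[0,0,0.03]}
    - {"claw":0.35,"linear":[-80,4,4],"turn":[0,0,0.0]}
    - {"claw":0.35,"linear":[-120,6,5],"turn":[0,0,-0.05]}
    - {"claw":0.35,"linear":[-132,7,5],"turn":[0,0,-0.07]}
    - {"claw":0.35,"linear":[-132,7,5],"turn":[0,0,-0.07]}

```text
time_s: 2.82
ee_pos: [0.5753, 0.1107, 0.2346]
eef_rot: [3.141, -0.0, -2.161]
force: [-0.2, -0.0, 0.8]
grip_width: 0.0326
```

```bash
python3 -c "
from h import *
o=st(); im=vision.camera('wrist'); cv2.imwrite('pics/w3.png',im); np.save('w3.npy',o,allow_pickle=True)
cv2.imwrite('pics/w3z.png',cv2.resize(im[0:270,170:490],None,fx=2.2,fy=2.2,interpolation=cv2.INTER_CUBIC))"
```

```text
t 2.83 p [575.3 110.7 234.6] yaw -123.8 rp [ 3.1412e+00 -3.0000e-04] q6 -138.9 F [-0.2 -0.   0.8] M [ 0.055  0.008 -0.032] w 32.6
```

View pics/w3z.png

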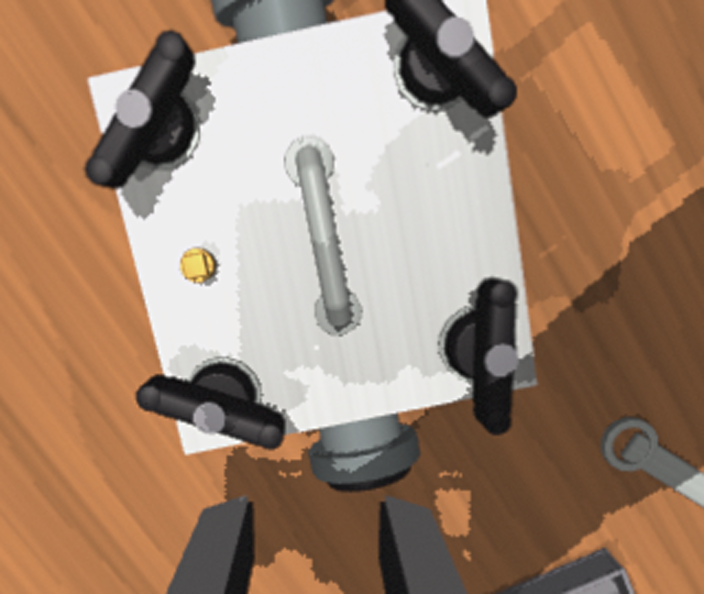

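```bash
cat > m.py <<'E'
from h import *
from scipy.optimize import least_squares
o=np.load('w3.npy',allow_pickle=True).item(); c=cam('wrist',o)
z=lambda L:[(x/2.2+170-.3,y/2.2-.3) for x,y in L]
st_=z([(501,360),(455,38),(134,108),(209,417)]) # a b c d
cor=z([(90,76),(535,385),(186,453)]) # +x-y, -x+y, +x+y
loc=np.array([[-55,55],[-55,-55],[55,-55],[55,55],[78,-78],[-78,78],[78,78]])/1000
S=back(st_,.150,c);C=back(cor,.1055,c); print(np.round(S*1000,1)); print(np.round(C*1000,1))
P=np.r_[S,C][:,:2]
def f(v):
    R=np.array([[np.cos(v[2]),-np.sin(v[2])],[np.sin(v[2]),np.cos(v[2])]]);return (loc@R.T+v[:2]-P)
r=least_squares(lambda v:f(v).ravel(),[.53,.05,-.4]); print(r.x,np.degrees(r.x[2])); print(np.round(f(r.x)*1000,1))
R=np.array([[np.cos(r.x[2]),-np.sin(r.x[2])],[np.sin(r.x[2]),np.cos(r.x[2])]])
print('nuts',np.round((loc[:4]@R.T+r.x[:2])*1000,1))
W=back(z([(496,292),(493,420),(396,-5),(497,97),(172,45),(102,172),(152,392),(268,434)]),.147,c)
for i,n in enumerate('abcd'):
    d=W[2*i+1]-W[2*i]; print(n,'phi',np.degrees(np.arctan2(d[1],d[0]))%180,'len',np.linalg.norm(d))
# top check
ct=cam('top'); zt=[(x/5+225-.4,y/5+150-.4) for x,y in [(148,340),(372,437),(475,213),(247,118)]]
print('top',np.round(back(zt,.150,ct)*1000,1))
E
python3 m.py
```

```text
[[501.9 121.9 150. ]
 [460.3  20.6 150. ]
 [561.4 -21.2 150. ]
 [603.2  79.9 150. ]]
[[573.2 -51.8 105.5]
 [489.8 152.  105.5]
 [633.   92.9 105.5]]
[ 0.53157116  0.05029704 -0.3929818 ] -22.516198767828445
[[-0.1  0.3]
 [-0.6 -0. ]
 [-0.1 -0.4]
 [ 0.2  0.1]
 [ 0.5  0.2]
 [-0.4  0.3]
 [ 0.5 -0.4]]
nuts [[501.8 122.2]
 [459.7  20.6]
 [561.3 -21.6]
 [603.4  80. ]]
a phi 58.39981317006365 len 0.04771979885252963
b phi 104.54624196524094 len 0.04701163365577974
c phi 23.141312274544592 len 0.048165179312677074
d phi 125.5208630246745 len 0.046091964432882375
top [[502.3 121.8 150. ]
 [460.8  21.1 150. ]
 [561.6 -23.1 150. ]
 [602.8  80.2 150. ]]
```

```bash
python3 -c "
from h import *
for f,pts in (('w1',[(347,98),(387,143)]),('w2',[(380/2.2+170,275/2.2+40),(474/2.2+170,365/2.2+40)])):
    o=np.load(f+'.npy',allow_pickle=True).item(); c=cam('wrist',o); W=back(pts,.147,c); d=W[1]-W[0]; print(np.degrees(np.arctan2(d[1],d[0]))%180,np.linalg.norm(d))
o=st();print(rel([.5018,.1222,.165],np.radians(238.4)))"
```

```text
102.01955008059251 0.04865231797676009
98.71073474957853 0.05161502628363116
t 2.88 p [575.2 110.  234.9] yaw -123.9 rp [ 3.1415e+00 -2.0000e-04] q6 -138.9 F [0.4 0.9 0.3] M [ 0.092  0.027 -0.007] w 33.0
(array([30.8, 67.7, 69.9]), array([ 0.0001, -0.0002, -0.0402]))
```

play_rows:
  moves:
    - {"claw":0.35,"linear":[15,30,20],"turn":[0,0,-0.02]}
    - {"claw":0.35,"linear":[30,67,50],"turn":[0,0,-0.04]}
    - {"claw":0.35,"linear":[30.8,67.7,70],"turn":[0,0,-0.04]}
    - {"claw":0.35,"linear":[30.8,67.7,70],"turn":[0,0,-0.04]}
    - {"claw":0.35,"linear":[30.8,67.7,70],"turn":[0,0,-0.04]}

```text
time_s: 3.5
ee_pos: [0.5023, 0.1217, 0.166]
eef_rot: [-3.141, 0.001, -2.124]
force: [1.4, 0.5, 0.8]
grip_width: 0.0329
```

```bash
python3 -c "
from h import *
o=st();print(rel([.5018,.1222,.125],np.radians(238.4))); im=vision.camera('wrist'); cv2.imwrite('pics/w4.png',im)"
```

```text
t 3.5 p [502.3 121.7 166. ] yaw -121.7 rp [-3.1406e+00  8.0000e-04] q6 -138.8 F [1.4 0.5 0.8] M [0.067 0.064 0.056] w 32.9
(array([-0.1,  0.7, 41. ]), array([-0.001 ,  0.0008, -0.0013]))
```

View pics/w4.png

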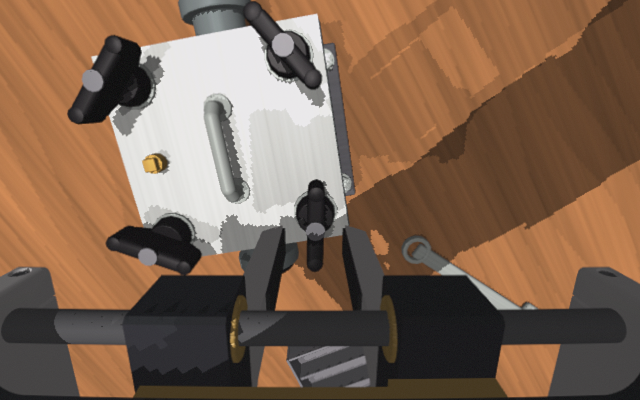

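The wing of nut a stands upright in the image at (316,185)–(316,268), centred between the fingers. I'll descend and grip.

play_rows:
  force: 60
  moves:
    - {"claw":0.35,"linear":[0,0.5,20],"turn":[0,0,0]}
    - {"claw":0.35,"linear":[0,0.5,36],"turn":[0,0,0]}
    - {"claw":0.35,"linear":[0,0.5,41],"turn":[0,0,0]}
    - {"claw":0.35,"linear":[0,0.5,41],"turn":[0,0,0]}
    - {"claw":0.0,"linear":[0,0.5,41],"turn":[0,0,0]}
    - {"claw":0.0,"linear":[0,0.5,41],"turn":[0,0,0]}
    - {"claw":0.0,"linear":[0,0.5,41],"turn":[0,0,0]}

```text
time_s: 4.42
ee_pos: [0.5018, 0.1224, 0.1253]
eef_rot: [-3.141, 0.001, -2.124]
force: [-3.1, 1.7, 4.0]
grip_width: 0.0105
```

```bash
python3 -c "
from h import *
o=st();print(rel([.5018,.1222,.125],np.radians(238.4)))"
```

```text
t 4.42 p [501.8 122.4 125.3] yaw -121.7 rp [-3.1413e+00  1.1000e-03] q6 -138.7 F [-3.1  1.7  4. ] M [ 0.461  0.599 -0.175] w 10.5
(array([ 0.1, -0.1,  0.3]), array([-0.0003,  0.0011, -0.0013]))
```

play_rows:
  moves:
    - {"claw":0.0,"linear":[0,0,0.05],"turn":[0,0,0.08]}
    - {"claw":0.0,"linear":[0,0,0.15],"turn":[0,0,0.22]}
    - {"claw":0.0,"linear":[0,0,0.25],"turn":[0,0,0.36]}
    - {"claw":0.0,"linear":[0,0,0.3],"turn":[0,0,0.5]}
    - {"claw":0.0,"linear":[0,0,0.4],"turn":[0,0,0.64]}
    - {"claw":0.0,"linear":[0,0,0.5],"turn":[0,0,0.78]}

```text
time_s: 5.18
ee_pos: [0.5016, 0.1225, 0.1249]
eef_rot: [3.141, 0.001, -2.908]
force: [-1.6, 0.6, 2.2]
grip_width: 0.0106
```

```bash
python3 -c "
from h import *
st()"
```

```text
t 5.17 p [501.6 122.5 124.9] yaw -166.6 rp [3.1408e+00 8.0000e-04] q6 -93.8 F [-1.6  0.6  2.2] M [0.312 0.464 0.184] w 10.6
```

play_rows:
  moves:
    - {"claw":0.0,"linear":[0,0,0.1],"turn":[0,0,0.14]}
    - {"claw":0.0,"linear":[0,0,0.2],"turn":[0,0,0.28]}
    - {"claw":0.0,"linear":[0,0,0.3],"turn":[0,0,0.42]}
    - {"claw":0.0,"linear":[0,0,0.35],"turn":[0,0,0.56]}
    - {"claw":0.0,"linear":[0,0,0.45],"turn":[0,0,0.7]}
    - {"claw":0.0,"linear":[0,0,0.55],"turn":[0,0,0.84]}
    - {"claw":0.0,"linear":[0,0,0.65],"turn":[0,0,0.98]}
    - {"claw":0.0,"linear":[0,0,0.7],"turn":[0,0,1.12]}

```text
time_s: 6.18
ee_pos: [0.5016, 0.1227, 0.1243]
eef_rot: [3.14, -0.0, 2.251]
force: [0.2, 2.5, -0.3]
grip_width: 0.0103
```

```bash
python3 -c "
from h import *
st()"
```

```text
t 6.17 p [501.6 122.7 124.3] yaw 129.0 rp [ 3.1403e+00 -5.0000e-04] q6 -29.4 F [ 0.2  2.5 -0.3] M [0.321 0.176 0.214] w 10.3
```

play_rows:
  moves:
    - {"claw":0.0,"linear":[0,0,0.05],"turn":[0,0,0.05]}
    - {"claw":0.0,"linear":[0,0,0.05],"turn":[0,0,0.05]}

```text
time_s: 6.42
ee_pos: [0.5016, 0.1228, 0.1242]
eef_rot: [3.14, -0.001, 2.202]
force: [-0.3, 1.2, -0.2]
grip_width: 0.0108
```

```bash
python3 -c "
from h import *
st()"
```

```text
t 6.42 p [501.6 122.8 124.2] yaw 126.2 rp [ 3.1403e+00 -6.0000e-04] q6 -26.5 F [-0.3  1.2 -0.2] M [0.159 0.132 0.181] w 10.8
```

play_rows:
  moves:
    - {"claw":0.0,"linear":[0,0,0],"turn":[0,0,0]}
    - {"claw":0.0,"linear":[0,0,0],"turn":[0,0,0]}

```text
time_s: 6.68
ee_pos: [0.5015, 0.1228, 0.1243]
eef_rot: [3.14, -0.001, 2.203]
force: [-0.3, 0.7, -0.0]
grip_width: 0.0105
```

```bash
cat > rd.py <<'E'
from h import *
a=[]
for _ in range(3): a.append(st()['moment'][2]); vision.camera('side')
a.append(st()['moment'][2]); print('mean Mz',np.mean(a))
E
python3 rd.py
```

```text
t 6.67 p [501.5 122.8 124.3] yaw 126.2 rp [ 3.1404e+00 -6.0000e-04] q6 -26.6 F [-0.3  0.7 -0. ] M [0.141 0.151 0.089] w 10.5
t 6.72 p [501.5 122.8 124.2] yaw 126.2 rp [ 3.1404e+00 -6.0000e-04] q6 -26.6 F [-0.1  0.7 -1. ] M [0.106 0.128 0.09 ] w 10.7
t 6.78 p [501.5 122.8 124.2] yaw 126.2 rp [ 3.1404e+00 -6.0000e-04] q6 -26.5 F [ 0.7  1.4 -0.1] M [0.134 0.142 0.076] w 10.9
t 6.83 p [501.5 122.8 124.2] yaw 126.2 rp [ 3.1404e+00 -6.0000e-04] q6 -26.5 F [-0.4  1.  -1.1] M [0.114 0.066 0.1  ] w 10.5
mean Mz 0.08864589405159473
```

play_rows:
  moves:
    - {"claw":0.0,"linear":[0,0,0.05],"turn":[0,0,0.07]}
    - {"claw":0.0,"linear":[0,0,0.1],"turn":[0,0,0.14]}
    - {"claw":0.0,"linear":[0,0,0.1],"turn":[0,0,0.2]}

```text
time_s: 7.2
ee_pos: [0.5016, 0.1228, 0.1242]
eef_rot: [3.14, -0.001, 2.0]
force: [-0.3, 1.8, -2.3]
grip_width: 0.0105
```

```bash
python3 -c "
from h import *
st()"
```

```text
t 7.2 p [501.6 122.8 124.2] yaw 114.6 rp [ 3.1404e+00 -8.0000e-04] q6 -15.0 F [-0.3  1.8 -2.3] M [0.096 0.029 0.208] w 10.5
```

play_rows:
  moves:
    - {"claw":0.0,"linear":[0,0,0.05],"turn":[0,0,0.07]}
    - {"claw":0.0,"linear":[0,0,0.1],"turn":[0,0,0.12]}

```text
time_s: 7.45
ee_pos: [0.5016, 0.1228, 0.124]
eef_rot: [3.14, -0.001, 1.879]
force: [-0.7, 1.1, -0.9]
grip_width: 0.0109
```

```bash
python3 -c "
from h import *
st()"
```

```text
t 7.45 p [501.6 122.8 124. ] yaw 107.6 rp [ 3.1405e+00 -9.0000e-04] q6 -8.0 F [-0.7  1.1 -0.9] M [0.099 0.073 0.188] w 10.9
```

play_rows:
  moves:
    - {"claw":0.0,"linear":[0,0,0.05],"turn":[0,0,0.06]}
    - {"claw":0.0,"linear":[0,0,0.1],"turn":[0,0,0.12]}

```text
time_s: 7.7
ee_pos: [0.5016, 0.1229, 0.124]
eef_rot: [3.14, -0.001, 1.757]
force: [0.0, 1.0, -1.6]
grip_width: 0.0107
```

```bash
python3 -c "
from h import *
st()"
```

```text
t 7.7 p [501.6 122.9 124. ] yaw 100.7 rp [ 3.1404e+00 -1.0000e-03] q6 -1.0 F [ 0.   1.  -1.6] M [0.141 0.154 0.256] w 10.7
```

play_rows:
  moves:
    - {"claw":0.0,"linear":[0,0,0.05],"turn":[0,0,0.06]}
    - {"claw":0.0,"linear":[0,0,0.1],"turn":[0,0,0.12]}

```text
time_s: 7.95
ee_pos: [0.5017, 0.1229, 0.1239]
eef_rot: [3.141, -0.001, 1.636]
force: [0.7, 1.8, -0.5]
grip_width: 0.0101
```

```bash
python3 -c "
from h import *
st()"
```

```text
t 7.95 p [501.7 122.9 123.9] yaw 93.7 rp [ 3.1405e+00 -1.2000e-03] q6 5.9 F [ 0.7  1.8 -0.5] M [0.103 0.158 0.225] w 10.1
```

play_rows:
  moves:
    - {"claw":0.0,"linear":[0,0,0.05],"turn":[0,0,0.06]}
    - {"claw":0.0,"linear":[0,0,0.1],"turn":[0,0,0.12]}

```text
time_s: 8.2
ee_pos: [0.5017, 0.1229, 0.1239]
eef_rot: [3.141, -0.001, 1.514]
force: [0.3, -0.1, -0.5]
grip_width: 0.0106
```

```bash
python3 -c "
from h import *
st()"
```

```text
t 8.2 p [501.7 122.9 123.9] yaw 86.7 rp [ 3.1405e+00 -1.3000e-03] q6 12.9 F [ 0.3 -0.1 -0.5] M [0.077 0.111 0.233] w 10.6
```

play_rows:
  moves:
    - {"claw":0.0,"linear":[0,0,0.05],"turn":[0,0,0.06]}
    - {"claw":0.0,"linear":[0,0,0.1],"turn":[0,0,0.12]}

```text
time_s: 8.45
ee_pos: [0.5017, 0.1229, 0.1238]
eef_rot: [3.141, -0.001, 1.392]
force: [0.5, 0.4, -0.5]
grip_width: 0.0103
```

```bash
python3 -c "
from h import *
st()"
```

```text
t 8.45 p [501.7 122.9 123.8] yaw 79.8 rp [ 3.1406e+00 -1.4000e-03] q6 19.9 F [ 0.5  0.4 -0.5] M [0.082 0.157 0.237] w 10.3
```

play_rows:
  moves:
    - {"claw":0.0,"linear":[0,0,0.05],"turn":[0,0,0.06]}
    - {"claw":0.0,"linear":[0,0,0.1],"turn":[0,0,0.12]}

```text
time_s: 8.7
ee_pos: [0.5017, 0.1229, 0.1237]
eef_rot: [3.141, -0.001, 1.271]
force: [-1.0, 1.4, -0.7]
grip_width: 0.0108
```

```bash
python3 -c "
from h import *
st()"
```

```text
t 8.7 p [501.7 122.9 123.7] yaw 72.8 rp [ 3.1407e+00 -1.5000e-03] q6 26.8 F [-1.   1.4 -0.7] M [0.117 0.21  0.202] w 10.8
```

play_rows:
  moves:
    - {"claw":0.0,"linear":[0,0,0.05],"turn":[0,0,0.06]}
    - {"claw":0.0,"linear":[0,0,0.1],"turn":[0,0,0.12]}

```text
time_s: 8.95
ee_pos: [0.5018, 0.1229, 0.1236]
eef_rot: [3.141, -0.002, 1.149]
force: [-0.9, 0.1, -0.2]
grip_width: 0.0106
```

```bash
python3 -c "
from h import *
st()"
```

```text
t 8.95 p [501.8 122.9 123.6] yaw 65.8 rp [ 3.1408e+00 -1.6000e-03] q6 33.8 F [-0.9  0.1 -0.2] M [0.036 0.148 0.182] w 10.6
```

play_rows:
  moves:
    - {"claw":0.0,"linear":[0,0,0.05],"turn":[0,0,0.06]}
    - {"claw":0.0,"linear":[0,0,0.1],"turn":[0,0,0.12]}

```text
time_s: 9.2
ee_pos: [0.5018, 0.1229, 0.1235]
eef_rot: [3.141, -0.002, 1.028]
force: [0.5, 0.7, 0.1]
grip_width: 0.0105
```

```bash
python3 -c "
from h import *
st()"
```

```text
t 9.2 p [501.8 122.9 123.5] yaw 58.9 rp [ 3.1409e+00 -1.7000e-03] q6 40.8 F [0.5 0.7 0.1] M [0.087 0.153 0.216] w 10.5
```

play_rows:
  moves:
    - {"claw":0.0,"linear":[0,0,0.05],"turn":[0,0,0.06]}
    - {"claw":0.0,"linear":[0,0,0.1],"turn":[0,0,0.12]}

```text
time_s: 9.45
ee_pos: [0.5018, 0.1229, 0.1234]
eef_rot: [3.141, -0.002, 0.906]
force: [-0.5, 0.5, -1.2]
grip_width: 0.0106
```

```bash
python3 -c "
from h import *
st()"
```

```text
t 9.45 p [501.8 122.9 123.4] yaw 51.9 rp [ 3.1411e+00 -1.7000e-03] q6 47.7 F [-0.5  0.5 -1.2] M [0.05  0.179 0.218] w 10.6
```

play_rows:
  moves:
    - {"claw":0.0,"linear":[0,0,0.05],"turn":[0,0,0.06]}
    - {"claw":0.0,"linear":[0,0,0.1],"turn":[0,0,0.12]}

```text
time_s: 9.7
ee_pos: [0.5019, 0.1229, 0.1234]
eef_rot: [3.141, -0.002, 0.784]
force: [-0.5, 0.4, -1.1]
grip_width: 0.0106
```

```bash
python3 -c "
from h import *
st()"
```

```text
t 9.7 p [501.9 122.9 123.4] yaw 44.9 rp [ 3.1412e+00 -1.8000e-03] q6 54.7 F [-0.5  0.4 -1.1] M [0.085 0.169 0.254] w 10.6
```

play_rows:
  moves:
    - {"claw":0.0,"linear":[0,0,0.05],"turn":[0,0,0.06]}
    - {"claw":0.0,"linear":[0,0,0.1],"turn":[0,0,0.12]}

```text
time_s: 9.95
ee_pos: [0.5019, 0.1229, 0.1233]
eef_rot: [3.141, -0.002, 0.663]
force: [-0.3, 1.3, -0.3]
grip_width: 0.0108
```

```bash
python3 -c "
from h import *
st()"
```

```text
t 9.95 p [501.9 122.9 123.3] yaw 38.0 rp [ 3.1413e+00 -1.9000e-03] q6 61.7 F [-0.3  1.3 -0.3] M [0.097 0.229 0.313] w 10.8
```

play_rows:
  moves:
    - {"claw":0.0,"linear":[0,0,0],"turn":[0,0,0]}
    - {"claw":0.0,"linear":[0,0,0],"turn":[0,0,0]}

```text
time_s: 10.2
ee_pos: [0.5019, 0.1229, 0.1233]
eef_rot: [3.141, -0.002, 0.664]
force: [-0.1, 1.1, 0.4]
grip_width: 0.0103
```

```bash
python3 rd.py
```

```text
t 10.2 p [501.9 122.9 123.3] yaw 38.1 rp [ 3.1413e+00 -1.9000e-03] q6 61.6 F [-0.1  1.1  0.4] M [0.06  0.224 0.277] w 10.3
t 10.25 p [501.9 122.8 123.3] yaw 38.0 rp [ 3.1413e+00 -1.9000e-03] q6 61.6 F [-1.3  0.8  0.2] M [0.123 0.241 0.304] w 10.4
t 10.3 p [501.9 122.9 123.3] yaw 38.0 rp [ 3.1413e+00 -1.9000e-03] q6 61.6 F [ 0.1  0.3 -0.5] M [0.074 0.239 0.292] w 10.3
t 10.35 p [501.9 122.9 123.3] yaw 38.0 rp [ 3.1413e+00 -1.9000e-03] q6 61.6 F [-1.3  1.3 -0.8] M [0.065 0.219 0.27 ] w 10.6
mean Mz 0.2855302755819437
```

play_rows:
  moves:
    - {"claw":0.0,"linear":[0,0,0.03],"turn":[0,0,0.05]}
    - {"claw":0.0,"linear":[0,0,0.03],"turn":[0,0,0.05]}
    - {"claw":0.0,"linear":[0,0,0.03],"turn":[0,0,0.05]}

```text
time_s: 10.72
ee_pos: [0.5019, 0.1228, 0.1233]
eef_rot: [3.141, -0.002, 0.615]
force: [-1.4, -0.4, -0.5]
grip_width: 0.0105
```

```bash
python3 rd.py
```

```text
t 10.72 p [501.9 122.8 123.3] yaw 35.2 rp [ 3.1414e+00 -1.9000e-03] q6 64.4 F [-1.4 -0.4 -0.5] M [0.106 0.183 0.356] w 10.5
t 10.78 p [501.9 122.9 123.3] yaw 35.2 rp [ 3.1414e+00 -1.9000e-03] q6 64.4 F [ 0.   0.5 -0.3] M [0.06  0.3   0.382] w 10.6
t 10.82 p [501.9 122.9 123.3] yaw 35.2 rp [ 3.1414e+00 -1.9000e-03] q6 64.5 F [-0.6  0.1  0.5] M [0.075 0.255 0.398] w 10.1
t 10.88 p [501.9 122.9 123.3] yaw 35.2 rp [ 3.1414e+00 -1.8000e-03] q6 64.5 F [ 0.5  0.  -0.1] M [0.062 0.247 0.43 ] w 10.3
mean Mz 0.39139182540753015
```

play_rows:
  moves:
    - {"claw":0.35,"linear":[0,0,0],"turn":[0,0,0]}
    - {"claw":0.35,"linear":[0,0,0],"turn":[0,0,0]}
    - {"claw":0.35,"linear":[0,0,-10],"turn":[0,0,0]}
    - {"claw":0.35,"linear":[0,0,-40],"turn":[0,0,-0.05]}
    - {"claw":0.35,"linear":[0,0,-60],"turn":[0,0,-0.2]}

```text
time_s: 11.5
ee_pos: [0.5021, 0.1228, 0.1852]
eef_rot: [3.14, -0.003, 0.817]
force: [-0.6, 0.1, -0.5]
grip_width: 0.0325
```

```bash
python3 -c "
from h import *
o=st();print(rel([.5613,-.0216,.18],np.radians(203.1)));vision.camera('top'); im=vision.camera('wrist'); cv2.imwrite('pics/w5.png',im)"
```

```text
t 11.5 p [502.1 122.8 185.2] yaw 46.8 rp [ 3.1401e+00 -3.1000e-03] q6 52.8 F [-0.6  0.1 -0.5] M [-0.064  0.093 -0.018] w 32.5
(array([-64.9, 142. ,   5.3]), array([ 4.6000e-03,  1.2000e-03, -2.7273e+00]))
```

View pics/w5.png

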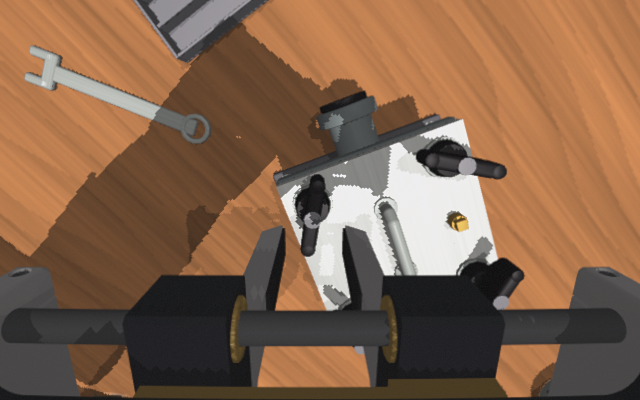

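play_rows:
  moves:
    - {"claw":0.35,"linear":[-5,10,0],"turn":[0,0,-0.15]}
    - {"claw":0.35,"linear":[-15,30,0],"turn":[0,0,-0.32]}
    - {"claw":0.35,"linear":[-25,52,0],"turn":[0,0,-0.49]}
    - {"claw":0.35,"linear":[-35,74,0],"turn":[0,0,-0.66]}
    - {"claw":0.35,"linear":[-45,96,0],"turn":[0,0,-0.83]}
    - {"claw":0.35,"linear":[-55,118,0],"turn":[0,0,-1.0]}
    - {"claw":0.35,"linear":[-62,136,0],"turn":[0,0,-1.17]}
    - {"claw":0.35,"linear":[-65,142,0],"turn":[0,0,-1.34]}

```text
time_s: 12.6
ee_pos: [0.5617, -0.0226, 0.1851]
eef_rot: [3.137, 0.001, 2.157]
force: [0.4, -0.5, -0.4]
grip_width: 0.0329
```

```bash
python3 -c "
from h import *
o=st();print(rel([.5613,-.0216,.18],np.radians(203.1)))"
```

```text
t 12.6 p [561.7 -22.6 185.1] yaw 123.6 rp [3.1366e+00 1.2000e-03] q6 -39.7 F [ 0.4 -0.5 -0.4] M [0.02  0.016 0.011] w 32.9
(array([1.1, 0.2, 5.1]), array([ 0.0033,  0.0045, -1.388 ]))
```

play_rows:
  moves:
    - {"claw":0.35,"linear":[1,0,0],"turn":[0,0,-0.17]}
    - {"claw":0.35,"linear":[1,0,0],"turn":[0,0,-0.35]}
    - {"claw":0.35,"linear":[1,0,5],"turn":[0,0,-0.53]}
    - {"claw":0.35,"linear":[1,0,5],"turn":[0,0,-0.71]}
    - {"claw":0.35,"linear":[1,0,5],"turn":[0,0,-0.89]}
    - {"claw":0.35,"linear":[1,0,5],"turn":[0,0,-1.07]}
    - {"claw":0.35,"linear":[1,0,5],"turn":[0,0,-1.24]}
    - {"claw":0.35,"linear":[1.1,0.2,5],"turn":[0.0033,0.0045,-1.388]}

```text
time_s: 13.6
ee_pos: [0.561, -0.0216, 0.1793]
eef_rot: [3.141, -0.001, -2.737]
force: [0.4, 0.0, -0.8]
grip_width: 0.0327
```

play_rows:
  moves:
    - {"claw":0.35,"linear":[0,0,8],"turn":[0,0,0]}

```text
time_s: 13.72
ee_pos: [0.5611, -0.0216, 0.1708]
eef_rot: [3.141, -0.001, -2.741]
force: [0.4, -0.8, -1.0]
grip_width: 0.0332
```

```bash
python3 -c "
from h import *
o=st();print(rel([.5613,-.0216,.165],np.radians(203.1)));im=vision.camera('wrist'); cv2.imwrite('pics/w6.png',im)"
```

```text
t 13.72 p [561.1 -21.6 170.8] yaw -157.0 rp [ 3.1413e+00 -6.0000e-04] q6 -118.9 F [ 0.4 -0.8 -1. ] M [ 0.103 -0.022  0.031] w 33.2
(array([-0.2, -0.1,  5.8]), array([ 0.0003, -0.0006, -0.0025]))
```

View pics/w6.png

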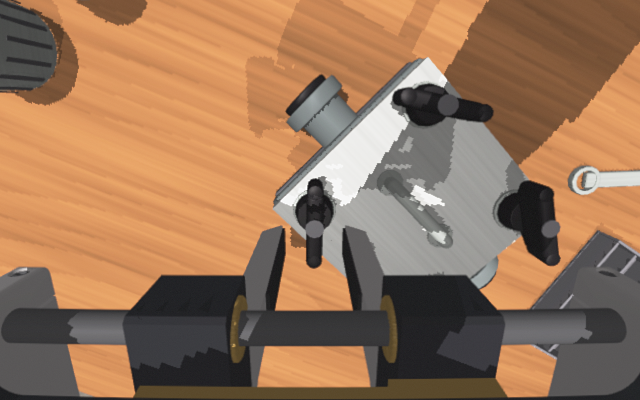

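Nut c's wing is centred and aligned between the fingers, spanning (315,182)–(314,264). I'll descend, grip and turn it about 47°.

play_rows:
  force: 60
  moves:
    - {"claw":0.35,"linear":[0,0,20],"turn":[0,0,0]}
    - {"claw":0.35,"linear":[0,0,38],"turn":[0,0,0]}
    - {"claw":0.35,"linear":[0,0,45.8],"turn":[0,0,0]}
    - {"claw":0.35,"linear":[0,0,45.8],"turn":[0,0,0]}
    - {"claw":0.0,"linear":[0,0,45.8],"turn":[0,0,0]}
    - {"claw":0.0,"linear":[0,0,45.8],"turn":[0,0,0]}
    - {"claw":0.0,"linear":[0,0,45.8],"turn":[0,0,0]}

```text
time_s: 14.65
ee_pos: [0.5605, -0.0214, 0.1239]
eef_rot: [3.14, -0.002, -2.743]
force: [0.3, 1.7, 3.7]
grip_width: 0.0101
```

```bash
python3 -c "
from h import *
st()"
```

```text
t 14.65 p [560.5 -21.4 123.9] yaw -157.2 rp [ 3.1402e+00 -1.8000e-03] q6 -118.8 F [0.3 1.7 3.7] M [ 0.153  0.098 -0.195] w 10.1
```

play_rows:
  moves:
    - {"claw":0.0,"linear":[0,0,-0.3],"turn":[0,0,0.08]}
    - {"claw":0.0,"linear":[0,0,-0.3],"turn":[0,0,0.22]}
    - {"claw":0.0,"linear":[0,0,-0.3],"turn":[0,0,0.36]}
    - {"claw":0.0,"linear":[0,0,-0.2],"turn":[0,0,0.5]}
    - {"claw":0.0,"linear":[0,0,-0.1],"turn":[0,0,0.64]}
    - {"claw":0.0,"linear":[0,0,0],"turn":[0,0,0.78]}
    - {"claw":0.0,"linear":[0,0,0.1],"turn":[0,0,0.92]}

```text
time_s: 15.52
ee_pos: [0.5605, -0.0205, 0.1236]
eef_rot: [3.141, -0.003, 2.616]
force: [1.9, 5.9, -3.3]
grip_width: 0.0107
```

```bash
python3 -c "
from h import *
st()"
```

```text
t 15.53 p [560.5 -20.5 123.6] yaw 149.9 rp [ 3.141e+00 -2.800e-03] q6 -65.8 F [ 1.9  5.9 -3.3] M [ 1.415 -0.451  0.238] w 10.7
```

play_rows:
  moves:
    - {"claw":0.0,"linear":[0,0,0.1],"turn":[0,0,0.14]}
    - {"claw":0.0,"linear":[0,0,0.2],"turn":[0,0,0.28]}
    - {"claw":0.0,"linear":[0,0,0.3],"turn":[0,0,0.42]}
    - {"claw":0.0,"linear":[0,0,0.35],"turn":[0,0,0.56]}
    - {"claw":0.0,"linear":[0,0,0.45],"turn":[0,0,0.7]}
    - {"claw":0.0,"linear":[0,0,0.55],"turn":[0,0,0.84]}
    - {"claw":0.0,"linear":[0,0,0.6],"turn":[0,0,0.98]}

```text
time_s: 16.4
ee_pos: [0.5613, -0.0199, 0.1231]
eef_rot: [3.141, -0.003, 1.632]
force: [6.2, 4.5, -5.8]
grip_width: 0.0107
```

```bash
python3 -c "
from h import *
st()"
```

```text
t 16.4 p [561.3 -19.9 123.1] yaw 93.5 rp [ 3.1413e+00 -2.9000e-03] q6 -9.4 F [ 6.2  4.5 -5.8] M [ 0.986 -1.568  0.18 ] w 10.7
```

play_rows:
  moves:
    - {"claw":0.0,"linear":[0,0.3,0.2],"turn":[0,0,0.08]}
    - {"claw":0.0,"linear":[0,0.5,0.4],"turn":[0,0,0.16]}

```text
time_s: 16.65
ee_pos: [0.5618, -0.0196, 0.1228]
eef_rot: [-3.141, -0.003, 1.47]
force: [0.1, 1.7, 1.0]
grip_width: 0.0104
```

```bash
python3 -c "
from h import *
st()"
```

```text
t 16.65 p [561.8 -19.6 122.8] yaw 84.2 rp [-3.1414e+00 -3.0000e-03] q6 -0.1 F [0.1 1.7 1. ] M [0.173 0.181 0.208] w 10.4
```

play_rows:
  moves:
    - {"claw":0.0,"linear":[0,0.1,0.05],"turn":[0,0,0.06]}
    - {"claw":0.0,"linear":[0,0.1,0.1],"turn":[0,0,0.12]}

```text
time_s: 16.9
ee_pos: [0.562, -0.0196, 0.1228]
eef_rot: [-3.141, -0.003, 1.348]
force: [-0.1, 0.6, 0.0]
grip_width: 0.0105
```

```bash
python3 -c "
from h import *
st()"
```

```text
t 16.9 p [562.  -19.6 122.8] yaw 77.2 rp [-3.1413e+00 -2.9000e-03] q6 6.9 F [-0.1  0.6  0. ] M [-0.06  -0.05   0.217] w 10.5
```

play_rows:
  moves:
    - {"claw":0.0,"linear":[0,0.1,0.05],"turn":[0,0,0.06]}
    - {"claw":0.0,"linear":[0,0.1,0.1],"turn":[0,0,0.12]}

```text
time_s: 17.15
ee_pos: [0.5621, -0.0196, 0.1227]
eef_rot: [-3.141, -0.003, 1.226]
force: [1.1, 0.2, -1.1]
grip_width: 0.0106
```

```bash
python3 -c "
from h import *
st()"
```

```text
t 17.15 p [562.1 -19.6 122.7] yaw 70.3 rp [-3.1411e+00 -2.8000e-03] q6 13.9 F [ 1.1  0.2 -1.1] M [-0.101 -0.105  0.232] w 10.6
```

play_rows:
  moves:
    - {"claw":0.0,"linear":[0,0.05,0.05],"turn":[0,0,0.06]}
    - {"claw":0.0,"linear":[0,0.05,0.1],"turn":[0,0,0.12]}

```text
time_s: 17.4
ee_pos: [0.5622, -0.0197, 0.1226]
eef_rot: [-3.141, -0.003, 1.104]
force: [1.8, -0.2, -1.2]
grip_width: 0.0105
```

```bash
python3 -c "
from h import *
st()"
```

```text
t 17.4 p [562.2 -19.7 122.6] yaw 63.3 rp [-3.1411e+00 -2.6000e-03] q6 20.8 F [ 1.8 -0.2 -1.2] M [-0.187 -0.114  0.25 ] w 10.5
```

play_rows:
  moves:
    - {"claw":0.0,"linear":[0,0.05,0.05],"turn":[0,0,0.06]}
    - {"claw":0.0,"linear":[0,0.1,0.1],"turn":[0,0,0.12]}

```text
time_s: 17.65
ee_pos: [0.5624, -0.0198, 0.1225]
eef_rot: [-3.141, -0.002, 0.983]
force: [1.1, 0.4, -1.7]
grip_width: 0.0106
```

```bash
python3 -c "
from h import *
st()"
```

```text
t 17.65 p [562.4 -19.8 122.5] yaw 56.3 rp [-3.141e+00 -2.400e-03] q6 27.8 F [ 1.1  0.4 -1.7] M [-0.138 -0.093  0.221] w 10.6
```

play_rows:
  moves:
    - {"claw":0.0,"linear":[0,0.05,0.05],"turn":[0,0,0.06]}
    - {"claw":0.0,"linear":[0,0.1,0.15],"turn":[0,0,0.12]}

```text
time_s: 17.9
ee_pos: [0.5625, -0.0199, 0.1224]
eef_rot: [-3.141, -0.002, 0.861]
force: [-0.2, -1.3, -1.1]
grip_width: 0.011
```

```bash
python3 -c "
from h import *
st()"
```

```text
t 17.9 p [562.5 -19.9 122.4] yaw 49.3 rp [-3.141e+00 -2.300e-03] q6 34.8 F [-0.2 -1.3 -1.1] M [-0.118  0.013  0.213] w 11.0
```

play_rows:
  moves:
    - {"claw":0.0,"linear":[0,0.05,0.05],"turn":[0,0,0.06]}
    - {"claw":0.0,"linear":[0,0.1,0.15],"turn":[0,0,0.12]}

```text
time_s: 18.15
ee_pos: [0.5626, -0.02, 0.1224]
eef_rot: [-3.141, -0.002, 0.739]
force: [0.7, -0.9, 0.4]
grip_width: 0.0107
```

```bash
python3 -c "
from h import *
st()"
```

```text
t 18.15 p [562.6 -20.  122.4] yaw 42.4 rp [-3.141e+00 -2.300e-03] q6 41.8 F [ 0.7 -0.9  0.4] M [-0.151  0.049  0.388] w 10.7
```

play_rows:
  moves:
    - {"claw":0.0,"linear":[0,0,0],"turn":[0,0,0]}
    - {"claw":0.0,"linear":[0,0,0],"turn":[0,0,0]}

```text
time_s: 18.4
ee_pos: [0.5626, -0.02, 0.1224]
eef_rot: [-3.141, -0.002, 0.741]
force: [0.9, -0.5, -0.8]
grip_width: 0.0105
```

```bash
python3 rd.py
```

```text
t 18.4 p [562.6 -20.  122.4] yaw 42.5 rp [-3.1411e+00 -2.1000e-03] q6 41.7 F [ 0.9 -0.5 -0.8] M [-0.122  0.065  0.346] w 10.5
t 18.45 p [562.6 -20.  122.4] yaw 42.4 rp [-3.1411e+00 -2.2000e-03] q6 41.7 F [ 0.1 -1.  -1.2] M [-0.07   0.022  0.383] w 10.2
t 18.5 p [562.6 -20.  122.4] yaw 42.4 rp [-3.1411e+00 -2.2000e-03] q6 41.7 F [-0.3 -0.2 -0.5] M [-0.133  0.063  0.363] w 10.2
t 18.55 p [562.6 -20.  122.4] yaw 42.4 rp [-3.1411e+00 -2.2000e-03] q6 41.7 F [ 0.1 -0.9 -0.9] M [-0.082  0.095  0.389] w 10.4
mean Mz 0.3704196141506503
```

play_rows:
  moves:
    - {"claw":0.35,"linear":[0,0,0],"turn":[0,0,0]}
    - {"claw":0.35,"linear":[0,0,0],"turn":[0,0,0]}
    - {"claw":0.35,"linear":[0,0,-10],"turn":[0,0,0]}
    - {"claw":0.35,"linear":[0,0,-40],"turn":[0,0,-0.05]}
    - {"claw":0.35,"linear":[0,0,-60],"turn":[0,0,-0.2]}

```text
time_s: 19.18
ee_pos: [0.5629, -0.0202, 0.1844]
eef_rot: [3.14, -0.003, 0.944]
force: [0.7, 0.2, -0.6]
grip_width: 0.0329
```

```bash
python3 -c "
from h import *
o=st();print(rel([.460,.0206,.175],np.radians(102)))"
```

```text
t 19.18 p [562.9 -20.2 184.4] yaw 54.1 rp [ 3.1402e+00 -3.1000e-03] q6 30.1 F [ 0.7  0.2 -0.6] M [-0.089  0.102  0.027] w 32.9
(array([ -27.4, -107.2,    9.2]), array([ 0.0026, -0.0023, -0.8366]))
```

play_rows:
  moves:
    - {"claw":0.35,"linear":[-5,-15,0],"turn":[0,0,-0.14]}
    - {"claw":0.35,"linear":[-13,-50,0],"turn":[0,0,-0.3]}
    - {"claw":0.35,"linear":[-22,-85,3],"turn":[0,0,-0.46]}
    - {"claw":0.35,"linear":[-27,-106,6],"turn":[0,0,-0.62]}
    - {"claw":0.35,"linear":[-27,-107,9],"turn":[0,0,-0.76]}
    - {"claw":0.35,"linear":[-27.4,-107.2,9.2],"turn":[0.003,-0.002,-0.837]}
    - {"claw":0.35,"linear":[-27.4,-107.2,9.2],"turn":[0.003,-0.002,-0.837]}

```text
time_s: 20.05
ee_pos: [0.4602, 0.0206, 0.1756]
eef_rot: [3.141, -0.0, 1.78]
force: [0.8, 0.1, 0.4]
grip_width: 0.0325
```

```bash
python3 -c "
from h import *
o=st();print(rel([.460,.0206,.165],np.radians(102)));im=vision.camera('wrist'); cv2.imwrite('pics/w7.png',im)"
```

```text
t 20.05 p [460.2  20.6 175.6] yaw 102.0 rp [ 3.141e+00 -3.000e-04] q6 -14.0 F [0.8 0.1 0.4] M [-0.003  0.064  0.016] w 32.5
(array([ 0. , -0.2, 10.6]), array([ 0.0006, -0.0003, -0.0002]))
```

View pics/w7.png

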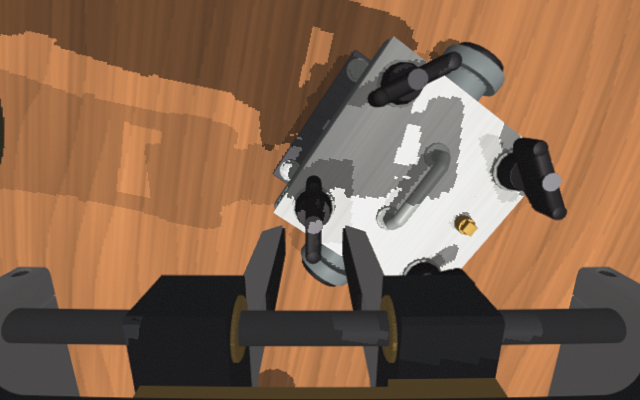

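Nut b's wing is centred and upright, spanning (314,180)–(315,260). I'll grip it.

play_rows:
  force: 60
  moves:
    - {"claw":0.35,"linear":[0,0,20],"turn":[0,0,0]}
    - {"claw":0.35,"linear":[0,0,40],"turn":[0,0,0]}
    - {"claw":0.35,"linear":[0,0,50],"turn":[0,0,0]}
    - {"claw":0.35,"linear":[0,0,50.3],"turn":[0,0,0]}
    - {"claw":0.0,"linear":[0,0,50.3],"turn":[0,0,0]}
    - {"claw":0.0,"linear":[0,0,50.3],"turn":[0,0,0]}
    - {"claw":0.0,"linear":[0,0,50.3],"turn":[0,0,0]}

```text
time_s: 20.98
ee_pos: [0.4602, 0.0206, 0.1256]
eef_rot: [3.141, -0.0, 1.779]
force: [-2.0, -0.2, 3.3]
grip_width: 0.0104
```

```bash
python3 -c "
from h import *
st()"
```

```text
t 20.98 p [460.2  20.6 125.6] yaw 101.9 rp [ 3.1411e+00 -2.0000e-04] q6 -13.9 F [-2.  -0.2  3.3] M [-0.176  0.43  -0.098] w 10.4
```

play_rows:
  moves:
    - {"claw":0.0,"linear":[0,0,0],"turn":[0,0,0.08]}
    - {"claw":0.0,"linear":[0,0,0],"turn":[0,0,0.22]}
    - {"claw":0.0,"linear":[0,0,0.1],"turn":[0,0,0.36]}
    - {"claw":0.0,"linear":[0,0,0.2],"turn":[0,0,0.5]}
    - {"claw":0.0,"linear":[0,0,0.3],"turn":[0,0,0.64]}
    - {"claw":0.0,"linear":[0,0,0.4],"turn":[0,0,0.78]}

```text
time_s: 21.72
ee_pos: [0.4599, 0.0206, 0.1252]
eef_rot: [-3.141, -0.0, 0.994]
force: [-2.3, -0.6, 0.2]
grip_width: 0.0107
```

```bash
python3 -c "
from h import *
st()"
```

```text
t 21.73 p [459.9  20.6 125.2] yaw 57.0 rp [-3.1414e+00 -1.0000e-04] q6 31.0 F [-2.3 -0.6  0.2] M [-0.101  0.648  0.202] w 10.7
```

play_rows:
  moves:
    - {"claw":0.0,"linear":[0,-0.1,0.1],"turn":[0,0,0.14]}
    - {"claw":0.0,"linear":[0,-0.1,0.2],"turn":[0,0,0.29]}
    - {"claw":0.0,"linear":[0,-0.1,0.3],"turn":[0,0,0.44]}
    - {"claw":0.0,"linear":[0,-0.1,0.4],"turn":[0,0,0.59]}
    - {"claw":0.0,"linear":[0,-0.1,0.5],"turn":[0,0,0.74]}
    - {"claw":0.0,"linear":[0,-0.1,0.6],"turn":[0,0,0.89]}
    - {"claw":0.0,"linear":[0,0,0.7],"turn":[0,0,1.04]}
    - {"claw":0.0,"linear":[0,0,0.8],"turn":[0,0,1.18]}

```text
time_s: 22.72
ee_pos: [0.4596, 0.0208, 0.1245]
eef_rot: [-3.141, 0.001, -0.19]
force: [-3.5, 2.8, 1.2]
grip_width: 0.0108
```

```bash
python3 -c "
from h import *
st()"
```

```text
t 22.73 p [459.6  20.8 124.5] yaw -10.9 rp [-3.1412e+00  9.0000e-04] q6 98.9 F [-3.5  2.8  1.2] M [0.453 0.617 0.225] w 10.8
```

play_rows:
  moves:
    - {"claw":0.0,"linear":[0,0,0.05],"turn":[0,0,0.06]}
    - {"claw":0.0,"linear":[0,0,0.1],"turn":[0,0,0.12]}

```text
time_s: 22.98
ee_pos: [0.4595, 0.0209, 0.1244]
eef_rot: [-3.141, 0.001, -0.312]
force: [-0.9, 0.8, -0.4]
grip_width: 0.0109
```

```bash
python3 -c "
from h import *
st()"
```

```text
t 22.98 p [459.5  20.9 124.4] yaw -17.9 rp [-3.1412e+00  1.1000e-03] q6 105.9 F [-0.9  0.8 -0.4] M [0.241 0.251 0.222] w 10.9
```

play_rows:
  moves:
    - {"claw":0.0,"linear":[0,0,0.05],"turn":[0,0,0.06]}
    - {"claw":0.0,"linear":[0,0,0.1],"turn":[0,0,0.13]}

```text
time_s: 23.22
ee_pos: [0.4595, 0.021, 0.1244]
eef_rot: [-3.141, 0.001, -0.444]
force: [0.1, 1.2, -2.1]
grip_width: 0.0107
```

```bash
python3 -c "
from h import *
st()"
```

```text
t 23.23 p [459.5  21.  124.4] yaw -25.4 rp [-3.1413e+00  1.2000e-03] q6 113.4 F [ 0.1  1.2 -2.1] M [0.175 0.108 0.193] w 10.7
```

play_rows:
  moves:
    - {"claw":0.0,"linear":[0,0,0.05],"turn":[0,0,0.06]}
    - {"claw":0.0,"linear":[0,0,0.1],"turn":[0,0,0.13]}

```text
time_s: 23.48
ee_pos: [0.4595, 0.0211, 0.1243]
eef_rot: [-3.141, 0.001, -0.576]
force: [-0.2, 0.7, -1.4]
grip_width: 0.0107
```

```bash
python3 -c "
from h import *
st()"
```

```text
t 23.48 p [459.5  21.1 124.3] yaw -33.0 rp [-3.1414e+00  1.2000e-03] q6 121.0 F [-0.2  0.7 -1.4] M [0.163 0.064 0.19 ] w 10.7
```

play_rows:
  moves:
    - {"claw":0.0,"linear":[0,0,0.05],"turn":[0,0,0.06]}
    - {"claw":0.0,"linear":[0,0,0.1],"turn":[0,0,0.13]}

```text
time_s: 23.72
ee_pos: [0.4595, 0.0211, 0.1242]
eef_rot: [-3.142, 0.001, -0.708]
force: [0.5, 1.1, -2.1]
grip_width: 0.0104
```

```bash
python3 -c "
from h import *
st()"
```

```text
t 23.73 p [459.5  21.1 124.2] yaw -40.5 rp [-3.1415e+00  1.1000e-03] q6 128.6 F [ 0.5  1.1 -2.1] M [0.176 0.081 0.217] w 10.4
```

play_rows:
  moves:
    - {"claw":0.0,"linear":[0,0,0.05],"turn":[0,0,0.06]}
    - {"claw":0.0,"linear":[0,0,0.1],"turn":[0,0,0.13]}

```text
time_s: 23.98
ee_pos: [0.4596, 0.0212, 0.1242]
eef_rot: [-3.142, 0.001, -0.84]
force: [0.0, -0.0, -1.3]
grip_width: 0.0104
```

```bash
python3 -c "
from h import *
st()"
```

```text
t 23.98 p [459.6  21.2 124.2] yaw -48.1 rp [-3.1415e+00  1.1000e-03] q6 136.1 F [ 0.  -0.  -1.3] M [ 0.196 -0.007  0.212] w 10.4
```

play_rows:
  moves:
    - {"claw":0.0,"linear":[0,0,0.05],"turn":[0,0,0.05]}
    - {"claw":0.0,"linear":[0,0,0.1],"turn":[0,0,0.11]}

```text
time_s: 24.22
ee_pos: [0.4596, 0.0212, 0.1241]
eef_rot: [-3.142, 0.001, -0.951]
force: [1.0, 0.3, -0.8]
grip_width: 0.0107
```

```bash
python3 -c "
from h import *
st()"
```

```text
t 24.23 p [459.6  21.2 124.1] yaw -54.5 rp [-3.1416e+00  1.0000e-03] q6 142.5 F [ 1.   0.3 -0.8] M [0.164 0.029 0.164] w 10.7
```

play_rows:
  moves:
    - {"claw":0.35,"linear":[0,0,0],"turn":[0,0,0]}
    - {"claw":0.35,"linear":[0,0,0],"turn":[0,0,0]}
    - {"claw":0.35,"linear":[0,0,-10],"turn":[0,0,0]}
    - {"claw":0.35,"linear":[0,0,-36],"turn":[0,0,0]}
    - {"claw":0.35,"linear":[0,0,-45],"turn":[0,0,-0.12]}
    - {"claw":0.35,"linear":[0,0,-45],"turn":[0,0,-0.28]}
    - {"claw":0.35,"linear":[0,0,-45],"turn":[0,0,-0.45]}
    - {"claw":0.35,"linear":[0,0,-45],"turn":[0,0,-0.62]}

```text
time_s: 25.22
ee_pos: [0.4597, 0.0212, 0.1699]
eef_rot: [-3.141, 0.0, -0.325]
force: [0.1, 0.5, 0.4]
grip_width: 0.0332
```

play_rows:
  moves:
    - {"claw":0.35,"linear":[0,0,0],"turn":[0,0,-0.17]}
    - {"claw":0.35,"linear":[0,0,0],"turn":[0,0,-0.34]}
    - {"claw":0.35,"linear":[0,0,0],"turn":[0,0,-0.51]}
    - {"claw":0.35,"linear":[0,0,0],"turn":[0,0,-0.68]}
    - {"claw":0.35,"linear":[0,0,0],"turn":[0,0,-0.85]}
    - {"claw":0.35,"linear":[0,0,0],"turn":[0,0,-1.02]}
    - {"claw":0.35,"linear":[0,0,0],"turn":[0,0,-1.19]}
    - {"claw":0.35,"linear":[0,0,0],"turn":[0,0,-1.36]}

```text
time_s: 26.22
ee_pos: [0.4599, 0.0212, 0.1706]
eef_rot: [3.141, -0.001, 1.041]
force: [-0.4, 0.4, -0.1]
grip_width: 0.0328
```

```bash
python3 -c "
from h import *
o=st();print(rel([.4596,.0210,.165],np.radians(125.5)))"
```

```text
t 26.23 p [459.9  21.2 170.6] yaw 59.6 rp [ 3.1411e+00 -1.2000e-03] q6 28.4 F [-0.4  0.4 -0.1] M [-0.062  0.119  0.037] w 32.8
(array([-0.3, -0.2,  5.6]), array([ 1.1000e-03, -7.0000e-04, -1.1495e+00]))
```

play_rows:
  moves:
    - {"claw":0.35,"linear":[0,0,0],"turn":[0,0,-0.17]}
    - {"claw":0.35,"linear":[0,0,0],"turn":[0,0,-0.34]}
    - {"claw":0.35,"linear":[0,0,0],"turn":[0,0,-0.51]}
    - {"claw":0.35,"linear":[0,0,0],"turn":[0,0,-0.68]}
    - {"claw":0.35,"linear":[0,0,0],"turn":[0,0,-0.85]}
    - {"claw":0.35,"linear":[0,0,0],"turn":[0,0,-1.0]}
    - {"claw":0.35,"linear":[-0.3,-0.2,3],"turn":[0,0,-1.13]}
    - {"claw":0.35,"linear":[-0.3,-0.2,5],"turn":[0.001,-0.001,-1.15]}

```text
time_s: 27.22
ee_pos: [0.4596, 0.021, 0.1661]
eef_rot: [3.141, 0.001, 2.191]
force: [-0.5, 0.3, 0.5]
grip_width: 0.0328
```

```bash
python3 -c "
from h import *
o=st();print(rel([.4596,.0210,.124],np.radians(125.5)))"
```

```text
t 27.23 p [459.6  21.  166.1] yaw 125.6 rp [3.1414e+00 6.0000e-04] q6 -37.5 F [-0.5  0.3  0.5] M [-0.025  0.     0.001] w 32.8
(array([ 0.1, -0. , 42.1]), array([0.0002, 0.0006, 0.001 ]))
```

play_rows:
  force: 60
  moves:
    - {"claw":0.35,"linear":[0,0,20],"turn":[0,0,0]}
    - {"claw":0.35,"linear":[0,0,37],"turn":[0,0,0]}
    - {"claw":0.35,"linear":[0,0,42],"turn":[0,0,0]}
    - {"claw":0.35,"linear":[0,0,42],"turn":[0,0,0]}
    - {"claw":0.0,"linear":[0,0,42],"turn":[0,0,0]}
    - {"claw":0.0,"linear":[0,0,42],"turn":[0,0,0]}
    - {"claw":0.0,"linear":[0,0,42],"turn":[0,0,0]}

```text
time_s: 28.1
ee_pos: [0.4599, 0.021, 0.1244]
eef_rot: [3.141, 0.001, 2.191]
force: [-0.5, -0.2, 1.5]
grip_width: 0.0105
```

```bash
python3 -c "
from h import *
o=st()"
```

```text
t 28.1 p [459.9  21.  124.4] yaw 125.6 rp [3.1407e+00 1.0000e-03] q6 -37.5 F [-0.5 -0.2  1.5] M [ 0.017 -0.057  0.169] w 10.5
```

play_rows:
  moves:
    - {"claw":0.0,"linear":[0,0,0.05],"turn":[0,0,0.06]}
    - {"claw":0.0,"linear":[0,0,0.1],"turn":[0,0,0.12]}

```text
time_s: 28.35
ee_pos: [0.4599, 0.021, 0.1244]
eef_rot: [3.141, 0.001, 2.07]
force: [0.6, 0.3, 0.7]
grip_width: 0.0105
```

```bash
python3 -c "
from h import *
o=st()"
```

```text
t 28.35 p [459.9  21.  124.4] yaw 118.6 rp [3.1406e+00 1.0000e-03] q6 -30.5 F [0.6 0.3 0.7] M [ 0.023 -0.043  0.208] w 10.5
```

play_rows:
  moves:
    - {"claw":0.0,"linear":[0,0,0.1],"turn":[0,0,0.06]}
    - {"claw":0.0,"linear":[0,0,0.15],"turn":[0,0,0.12]}

```text
time_s: 28.6
ee_pos: [0.4599, 0.021, 0.1243]
eef_rot: [3.14, 0.001, 1.948]
force: [0.4, -0.1, -0.2]
grip_width: 0.0106
```

```bash
python3 -c "
from h import *
o=st()"
```

```text
t 28.6 p [459.9  21.  124.3] yaw 111.6 rp [3.1405e+00 9.0000e-04] q6 -23.5 F [ 0.4 -0.1 -0.2] M [-0.052  0.008  0.172] w 10.6
```

play_rows:
  moves:
    - {"claw":0.0,"linear":[0,0,0.1],"turn":[0,0,0.06]}
    - {"claw":0.0,"linear":[0,0,0.15],"turn":[0,0,0.12]}

```text
time_s: 28.85
ee_pos: [0.4599, 0.021, 0.1243]
eef_rot: [3.14, 0.001, 1.826]
force: [0.4, -0.4, -0.3]
grip_width: 0.0104
```

```bash
python3 -c "
from h import *
o=st()"
```

```text
t 28.85 p [459.9  21.  124.3] yaw 104.6 rp [3.1404e+00 9.0000e-04] q6 -16.5 F [ 0.4 -0.4 -0.3] M [-0.021  0.057  0.17 ] w 10.4
```

play_rows:
  moves:
    - {"claw":0.0,"linear":[0,0,0.1],"turn":[0,0,0.06]}
    - {"claw":0.0,"linear":[0,0,0.15],"turn":[0,0,0.12]}

```text
time_s: 29.1
ee_pos: [0.4599, 0.021, 0.1242]
eef_rot: [3.14, 0.001, 1.704]
force: [0.3, 0.9, -0.2]
grip_width: 0.0103
```

```bash
python3 -c "
from h import *
o=st()"
```

```text
t 29.1 p [459.9  21.  124.2] yaw 97.7 rp [3.1402e+00 8.0000e-04] q6 -9.6 F [ 0.3  0.9 -0.2] M [-0.03   0.083  0.149] w 10.3
```

play_rows:
  moves:
    - {"claw":0.0,"linear":[0,0,0.1],"turn":[0,0,0.06]}
    - {"claw":0.0,"linear":[0,0,0.15],"turn":[0,0,0.12]}

```text
time_s: 29.35
ee_pos: [0.4599, 0.021, 0.1241]
eef_rot: [3.14, 0.001, 1.583]
force: [0.8, 0.1, -0.3]
grip_width: 0.0103
```

```bash
python3 -c "
from h import *
o=st()"
```

```text
t 29.35 p [459.9  21.  124.1] yaw 90.7 rp [3.1401e+00 8.0000e-04] q6 -2.6 F [ 0.8  0.1 -0.3] M [-0.067  0.043  0.198] w 10.3
```

play_rows:
  moves:
    - {"claw":0.0,"linear":[0,0,0.1],"turn":[0,0,0.06]}
    - {"claw":0.0,"linear":[0,0,0.15],"turn":[0,0,0.12]}

```text
time_s: 29.6
ee_pos: [0.4599, 0.021, 0.124]
eef_rot: [3.14, 0.001, 1.461]
force: [-0.0, 0.1, 0.1]
grip_width: 0.0105
```

```bash
python3 -c "
from h import *
o=st()"
```

```text
t 29.6 p [459.9  21.  124. ] yaw 83.7 rp [3.1399e+00 7.0000e-04] q6 4.4 F [-0.   0.1  0.1] M [-0.066  0.052  0.214] w 10.5
```

play_rows:
  moves:
    - {"claw":0.0,"linear":[0,0,0.1],"turn":[0,0,0.06]}
    - {"claw":0.0,"linear":[0,0,0.15],"turn":[0,0,0.12]}

```text
time_s: 29.85
ee_pos: [0.4599, 0.021, 0.124]
eef_rot: [3.14, 0.001, 1.339]
force: [-0.1, -0.3, -0.6]
grip_width: 0.0105
```

```bash
python3 -c "
from h import *
o=st()"
```

```text
t 29.85 p [459.9  21.  124. ] yaw 76.7 rp [3.1398e+00 5.0000e-04] q6 11.4 F [-0.1 -0.3 -0.6] M [-0.054  0.114  0.194] w 10.5
```

play_rows:
  moves:
    - {"claw":0.0,"linear":[0,0,0.1],"turn":[0,0,0.06]}
    - {"claw":0.0,"linear":[0,0,0.15],"turn":[0,0,0.12]}

```text
time_s: 30.1
ee_pos: [0.4599, 0.021, 0.1239]
eef_rot: [3.14, 0.001, 1.217]
force: [-0.0, -0.5, 0.7]
grip_width: 0.0106
```

```bash
python3 -c "
from h import *
o=st()"
```

```text
t 30.1 p [459.9  21.  123.9] yaw 69.8 rp [3.1397e+00 5.0000e-04] q6 18.4 F [-0.  -0.5  0.7] M [-0.042  0.127  0.358] w 10.6
```

play_rows:
  moves:
    - {"claw":0.0,"linear":[0,0,0],"turn":[0,0,0.01]}
    - {"claw":0.0,"linear":[0,0,0],"turn":[0,0,0.01]}

```text
time_s: 30.35
ee_pos: [0.4599, 0.021, 0.1239]
eef_rot: [3.14, 0.001, 1.209]
force: [1.2, 0.0, -0.9]
grip_width: 0.0107
```

```bash
python3 rd.py
```

```text
t 30.35 p [459.9  21.  123.9] yaw 69.3 rp [3.1396e+00 5.0000e-04] q6 18.9 F [ 1.2  0.  -0.9] M [-0.034  0.029  0.335] w 10.7
t 30.4 p [459.9  21.  123.9] yaw 69.3 rp [3.1397e+00 5.0000e-04] q6 18.9 F [ 0.4  0.1 -0.4] M [-0.028  0.045  0.355] w 10.5
t 30.45 p [459.9  21.  123.9] yaw 69.2 rp [3.1396e+00 5.0000e-04] q6 18.9 F [ 0.4  0.5 -0.5] M [-0.047  0.08   0.378] w 10.6
t 30.5 p [459.9  21.  123.9] yaw 69.2 rp [3.1396e+00 5.0000e-04] q6 18.9 F [ 0.4 -0.3 -0.2] M [-0.04   0.042  0.397] w 10.6
mean Mz 0.36629985943693105
```

play_rows:
  moves:
    - {"claw":0.35,"linear":[0,0,0],"turn":[0,0,0]}
    - {"claw":0.35,"linear":[0,0,0],"turn":[0,0,0]}
    - {"claw":0.35,"linear":[0,0,-10],"turn":[0,0,0]}
    - {"claw":0.35,"linear":[0,0,-40],"turn":[0,0,-0.05]}
    - {"claw":0.35,"linear":[0,0,-60],"turn":[0,0,-0.2]}

```text
time_s: 31.12
ee_pos: [0.4601, 0.021, 0.1858]
eef_rot: [3.138, 0.001, 1.412]
force: [-0.7, -0.1, 0.3]
grip_width: 0.0331
```

```bash
python3 -c "
from h import *
o=st();print(rel([.6037,.0805,.175],np.radians(125.5)))"
```

```text
t 31.12 p [460.1  21.  185.8] yaw 80.9 rp [3.1384e+00 6.0000e-04] q6 7.2 F [-0.7 -0.1  0.3] M [-0.06   0.111 -0.025] w 33.1
(array([ 81.5, 132.3,  11.2]), array([ 0.0028,  0.0019, -0.7788]))
```

play_rows:
  moves:
    - {"claw":0.35,"linear":[10,16,0],"turn":[0,0,-0.1]}
    - {"claw":0.35,"linear":[32,52,0],"turn":[0,0,-0.25]}
    - {"claw":0.35,"linear":[56,91,0],"turn":[0,0,-0.4]}
    - {"claw":0.35,"linear":[76,123,3],"turn":[0,0,-0.56]}
    - {"claw":0.35,"linear":[81,132,8],"turn":[0,0,-0.7]}
    - {"claw":0.35,"linear":[81.5,132.3,11],"turn":[0.003,0.002,-0.779]}
    - {"claw":0.35,"linear":[81.5,132.3,11],"turn":[0.003,0.002,-0.779]}

```text
time_s: 32.0
ee_pos: [0.6037, 0.0806, 0.1754]
eef_rot: [-3.141, -0.0, 2.19]
force: [0.6, -0.3, -0.4]
grip_width: 0.0331
```

```bash
python3 -c "
from h import *
o=st();print(rel([.6037,.0805,.1255],np.radians(125.5)));im=vision.camera('wrist'); cv2.imwrite('pics/w8.png',im)"
```

```text
t 32.0 p [603.7  80.6 175.4] yaw 125.5 rp [-3.1413e+00 -3.0000e-04] q6 -31.3 F [ 0.6 -0.3 -0.4] M [-0.007  0.049 -0.016] w 33.1
(array([-0.1, -0. , 49.9]), array([-0.0003, -0.0003, -0.0003]))
```

View pics/w8.png

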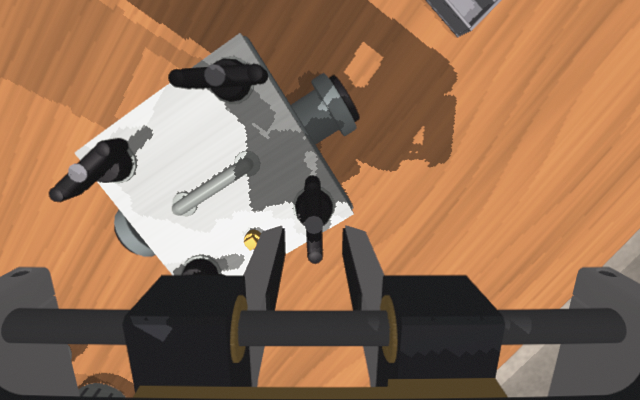

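Nut d's wing is centred, spanning (314,180)–(316,260), and the plug is 55 mm from the stud, so the fingers are clear of it. I'll grip and start turning.

play_rows:
  force: 60
  moves:
    - {"claw":0.35,"linear":[0,0,20],"turn":[0,0,0]}
    - {"claw":0.35,"linear":[0,0,40],"turn":[0,0,0]}
    - {"claw":0.35,"linear":[0,0,49.5],"turn":[0,0,0]}
    - {"claw":0.35,"linear":[0,0,49.9],"turn":[0,0,0]}
    - {"claw":0.0,"linear":[0,0,49.9],"turn":[0,0,0]}
    - {"claw":0.0,"linear":[0,0,49.9],"turn":[0,0,0]}
    - {"claw":0.0,"linear":[0,0,49.9],"turn":[0,0,0]}

```text
time_s: 32.92
ee_pos: [0.6038, 0.0805, 0.1262]
eef_rot: [3.141, 0.0, 2.189]
force: [0.4, -0.6, 3.1]
grip_width: 0.0103
```

```bash
python3 -c "
from h import *
st()"
```

```text
t 32.92 p [603.8  80.5 126.2] yaw 125.4 rp [3.141e+00 4.000e-04] q6 -31.3 F [ 0.4 -0.6  3.1] M [-0.161  0.145  0.195] w 10.3
```

play_rows:
  moves:
    - {"claw":0.0,"linear":[0,0,0],"turn":[0,0,0.08]}
    - {"claw":0.0,"linear":[0,0,0],"turn":[0,0,0.22]}
    - {"claw":0.0,"linear":[0,0,0.1],"turn":[0,0,0.36]}
    - {"claw":0.0,"linear":[0,0,0.2],"turn":[0,0,0.5]}
    - {"claw":0.0,"linear":[0,0,0.3],"turn":[0,0,0.64]}
    - {"claw":0.0,"linear":[0,0,0.4],"turn":[0,0,0.78]}

```text
time_s: 33.67
ee_pos: [0.6036, 0.0804, 0.1258]
eef_rot: [-3.142, 0.0, 1.404]
force: [-1.9, -0.0, 0.7]
grip_width: 0.0104
```

```bash
python3 -c "
from h import *
st()"
```

```text
t 33.67 p [603.6  80.4 125.8] yaw 80.5 rp [-3.1415e+00  3.0000e-04] q6 13.7 F [-1.9 -0.   0.7] M [-0.2    0.536  0.218] w 10.4
```

play_rows:
  moves:
    - {"claw":0.0,"linear":[0,-0.1,0.1],"turn":[0,0,0.14]}
    - {"claw":0.0,"linear":[0,-0.1,0.2],"turn":[0,0,0.29]}
    - {"claw":0.0,"linear":[0,-0.1,0.3],"turn":[0,0,0.44]}
    - {"claw":0.0,"linear":[0,-0.1,0.4],"turn":[0,0,0.59]}
    - {"claw":0.0,"linear":[0,-0.1,0.5],"turn":[0,0,0.74]}
    - {"claw":0.0,"linear":[0,-0.1,0.6],"turn":[0,0,0.89]}
    - {"claw":0.0,"linear":[0,0,0.7],"turn":[0,0,1.04]}
    - {"claw":0.0,"linear":[0,0,0.8],"turn":[0,0,1.18]}

```text
time_s: 34.67
ee_pos: [0.6032, 0.0806, 0.1251]
eef_rot: [-3.141, 0.001, 0.22]
force: [-3.6, 1.2, 0.4]
grip_width: 0.0104
```

```bash
python3 -c "
from h import *
st()"
```

```text
t 34.67 p [603.2  80.6 125.1] yaw 12.6 rp [-3.1414e+00  1.1000e-03] q6 81.6 F [-3.6  1.2  0.4] M [0.294 0.815 0.188] w 10.4
```

play_rows:
  moves:
    - {"claw":0.0,"linear":[0,0,0.05],"turn":[0,0,0.06]}
    - {"claw":0.0,"linear":[0,0,0.1],"turn":[0,0,0.12]}

```text
time_s: 34.92
ee_pos: [0.603, 0.0807, 0.125]
eef_rot: [-3.141, 0.001, 0.098]
force: [-0.8, 0.9, -0.2]
grip_width: 0.0108
```

```bash
python3 -c "
from h import *
st()"
```

```text
t 34.92 p [603.   80.7 125. ] yaw 5.6 rp [-3.1414e+00  1.4000e-03] q6 88.5 F [-0.8  0.9 -0.2] M [0.077 0.305 0.193] w 10.8
```

play_rows:
  moves:
    - {"claw":0.0,"linear":[0,0,0.05],"turn":[0,0,0.06]}
    - {"claw":0.0,"linear":[0,0,0.1],"turn":[0,0,0.12]}

```text
time_s: 35.17
ee_pos: [0.603, 0.0808, 0.125]
eef_rot: [3.142, 0.002, -0.024]
force: [0.5, 0.3, -0.4]
grip_width: 0.0104
```

```bash
python3 -c "
from h import *
st()"
```

```text
t 35.17 p [603.   80.8 125. ] yaw -1.4 rp [3.1416e+00 1.6000e-03] q6 95.5 F [ 0.5  0.3 -0.4] M [0.068 0.184 0.166] w 10.4
```

play_rows:
  moves:
    - {"claw":0.0,"linear":[0,0,0.05],"turn":[0,0,0.06]}
    - {"claw":0.0,"linear":[0,0,0.1],"turn":[0,0,0.12]}

```text
time_s: 35.42
ee_pos: [0.603, 0.0809, 0.1249]
eef_rot: [3.141, 0.002, -0.145]
force: [-0.6, 0.9, -1.1]
grip_width: 0.0104
```

```bash
python3 -c "
from h import *
st()"
```

```text
t 35.42 p [603.   80.9 124.9] yaw -8.3 rp [3.1414e+00 1.5000e-03] q6 102.5 F [-0.6  0.9 -1.1] M [0.039 0.128 0.245] w 10.4
```

play_rows:
  moves:
    - {"claw":0.0,"linear":[0,0,0.05],"turn":[0,0,0.06]}
    - {"claw":0.0,"linear":[0,0,0.1],"turn":[0,0,0.12]}

```text
time_s: 35.67
ee_pos: [0.603, 0.0809, 0.1248]
eef_rot: [3.141, 0.001, -0.267]
force: [0.1, 0.1, -0.1]
grip_width: 0.0105
```

```bash
python3 -c "
from h import *
st()"
```

```text
t 35.67 p [603.   80.9 124.8] yaw -15.3 rp [3.1413e+00 1.4000e-03] q6 109.5 F [ 0.1  0.1 -0.1] M [0.108 0.105 0.256] w 10.5
```

play_rows:
  moves:
    - {"claw":0.0,"linear":[0,0,0.05],"turn":[0,0,0.06]}
    - {"claw":0.0,"linear":[0,0,0.1],"turn":[0,0,0.12]}

```text
time_s: 35.92
ee_pos: [0.603, 0.081, 0.1248]
eef_rot: [3.141, 0.001, -0.389]
force: [0.9, -0.2, -1.2]
grip_width: 0.0106
```

```bash
python3 -c "
from h import *
st()"
```

```text
t 35.92 p [603.   81.  124.8] yaw -22.3 rp [3.1411e+00 1.3000e-03] q6 116.5 F [ 0.9 -0.2 -1.2] M [0.111 0.1   0.174] w 10.6
```

play_rows:
  moves:
    - {"claw":0.0,"linear":[0,0,0.05],"turn":[0,0,0.06]}
    - {"claw":0.0,"linear":[0,0,0.1],"turn":[0,0,0.12]}

```text
time_s: 36.17
ee_pos: [0.603, 0.0811, 0.1247]
eef_rot: [3.141, 0.001, -0.511]
force: [1.1, 0.2, -1.4]
grip_width: 0.0107
```

```bash
python3 -c "
from h import *
st()"
```

```text
t 36.17 p [603.   81.1 124.7] yaw -29.3 rp [3.141e+00 1.300e-03] q6 123.5 F [ 1.1  0.2 -1.4] M [0.125 0.032 0.201] w 10.7
```

play_rows:
  moves:
    - {"claw":0.0,"linear":[0,0,0.05],"turn":[0,0,0.06]}
    - {"claw":0.0,"linear":[0,0,0.1],"turn":[0,0,0.12]}

```text
time_s: 36.42
ee_pos: [0.603, 0.0811, 0.1246]
eef_rot: [3.141, 0.001, -0.633]
force: [0.2, 0.3, -1.4]
grip_width: 0.0106
```

```bash
python3 -c "
from h import *
st()"
```

```text
t 36.42 p [603.   81.1 124.6] yaw -36.2 rp [3.1409e+00 1.1000e-03] q6 130.4 F [ 0.2  0.3 -1.4] M [ 0.103 -0.033  0.206] w 10.6
```

play_rows:
  moves:
    - {"claw":0.0,"linear":[0,0,0.05],"turn":[0,0,0.06]}
    - {"claw":0.0,"linear":[0,0,0.1],"turn":[0,0,0.12]}

```text
time_s: 36.67
ee_pos: [0.6031, 0.0812, 0.1245]
eef_rot: [3.141, 0.001, -0.754]
force: [-0.3, 0.7, -1.6]
grip_width: 0.0107
```

```bash
python3 -c "
from h import *
st()"
```

```text
t 36.67 p [603.1  81.2 124.5] yaw -43.2 rp [3.1409e+00 9.0000e-04] q6 137.4 F [-0.3  0.7 -1.6] M [0.145 0.085 0.337] w 10.7
```

play_rows:
  moves:
    - {"claw":0.0,"linear":[0,0,0],"turn":[0,0,0.01]}
    - {"claw":0.0,"linear":[0,0,0],"turn":[0,0,0.01]}

```text
time_s: 36.92
ee_pos: [0.603, 0.0812, 0.1245]
eef_rot: [3.141, 0.001, -0.763]
force: [1.5, 0.9, -0.7]
grip_width: 0.0104
```

```bash
python3 rd.py
```

```text
t 36.92 p [603.   81.2 124.5] yaw -43.7 rp [3.1408e+00 9.0000e-04] q6 137.9 F [ 1.5  0.9 -0.7] M [0.038 0.042 0.357] w 10.4
t 36.98 p [603.   81.2 124.5] yaw -43.7 rp [3.1408e+00 9.0000e-04] q6 137.9 F [ 1.2  0.3 -1.2] M [0.029 0.041 0.393] w 10.7
t 37.02 p [603.1  81.2 124.6] yaw -43.7 rp [3.1409e+00 9.0000e-04] q6 137.9 F [-0.1  0.1 -0.5] M [0.093 0.097 0.348] w 11.0
t 37.08 p [603.1  81.2 124.6] yaw -43.7 rp [3.1409e+00 9.0000e-04] q6 138.0 F [ 1.1  0.2 -2. ] M [0.055 0.063 0.34 ] w 10.2
mean Mz 0.35927072107453994
```

play_rows:
  moves:
    - {"claw":0.35,"linear":[0,0,0],"turn":[0,0,0]}
    - {"claw":0.35,"linear":[0,0,0],"turn":[0,0,0]}
    - {"claw":0.35,"linear":[0,0,-10],"turn":[0,0,0]}
    - {"claw":0.35,"linear":[0,0,-40],"turn":[0,0,0]}
    - {"claw":0.35,"linear":[0,0,-80],"turn":[0,0,-0.1]}
    - {"claw":0.35,"linear":[-20,0,-110],"turn":[0,0,-0.2]}
    - {"claw":0.35,"linear":[-60,0,-115],"turn":[0,0,-0.3]}
    - {"claw":0.35,"linear":[-70,0,-115],"turn":[0,0,-0.3]}

```text
time_s: 38.08
ee_pos: [0.5519, 0.1307, 0.2412]
eef_rot: [-3.141, -0.0, -0.462]
force: [0.4, -0.1, 0.1]
grip_width: 0.0334
```

```bash
python3 -c "
from h import *
o=st();im=vision.camera('wrist'); cv2.imwrite('pics/w9.png',im);np.save('w9.npy',o,allow_pickle=True)
a=vision.camera('side');b=vision.camera('top');cv2.imwrite('pics/side9.png',a);cv2.imwrite('pics/top9.png',b)"
```

```text
t 38.08 p [551.9 130.7 241.2] yaw -26.5 rp [-3.1407e+00 -5.0000e-04] q6 126.1 F [ 0.4 -0.1  0.1] M [0.014 0.113 0.003] w 33.4
```

View pics/w9.png

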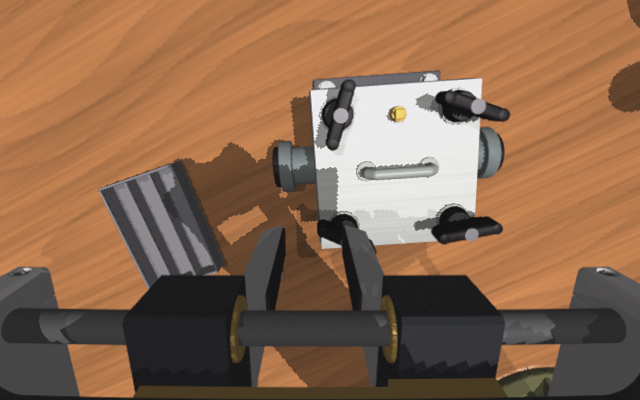

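View pics/side9.png

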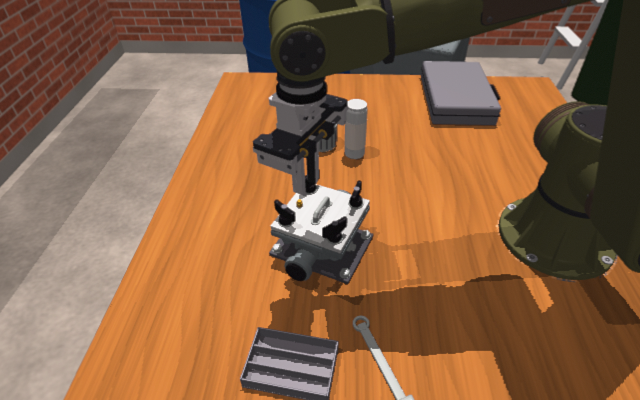

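```bash
python3 -c "
from h import *
o=np.load('w9.npy',allow_pickle=True).item(); c=cam('wrist',o)
W=back([(349,85),(333,144),(440,96),(505,115),(437,237),(497,227)],.147,c)
for i,n in enumerate('dcb'):
    d=W[2*i+1]-W[2*i]; print(n,np.degrees(np.arctan2(d[1],d[0]))%180,np.linalg.norm(d))
a=cv2.imread('pics/top0.png');b=cv2.imread('pics/top9.png')
cv2.imwrite('pics/cmp.png',cv2.resize(np.vstack([a[140:280,130:490],b[140:280,130:490]]),None,fx=2,fy=2))"
```

```text
d 139.10964045922796 0.04770985861764647
c 48.74372488355985 0.056309396052503145
b 73.6102019352011 0.05333401657832704
```

View pics/cmp.png

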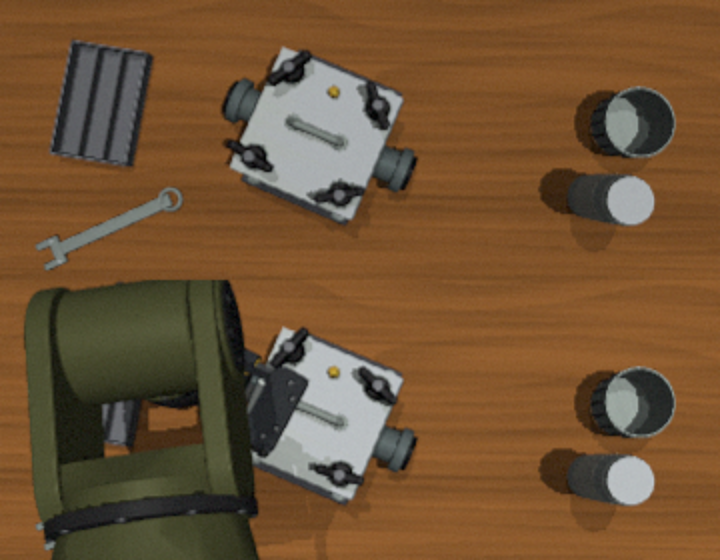

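```bash
python3 -c "
from station import hand_in; print(hand_in())"
```

```text
the job is handed in; nothing more can be done
None
```

All four wing nuts are tightened clockwise to firm in cross order, a, c, b, then d, and the job is handed in at about 38 s of the 72 s allowed. Nut b was turned in two grips because the last joint ran short of range.

| Nut | Turn to firm | Torque held at firm (N m) |
|---|---|---|
| a | about 203° (0.56 turn) | 0.39 |
| c | about 160° (0.45 turn) | 0.37 |
| b | about 213° (0.59 turn) | 0.37 |
| d | about 169° (0.47 turn) | 0.36 |

While still turning freely the nuts read about 0.15–0.26 N m. I stopped each one within a few degrees of the torque rise, and the held torque confirmed it was firm.

- **Forces:** side and vertical forces I read while gripping and turning stayed under about 7 N on each axis, and the fingers stayed above the cover throughout.
- **Last pictures:** nuts b, c and d stood 3–6° back from where I released them, which I take as spring-back plus measuring error. Nut a was hidden by a finger in the last picture, but a picture taken before turning d showed it where I had left it.
- **Bystanders:** the spray can, the old basket, the spanner and the tray look unmoved. The arm hid the spanner and most of the tray in the last top view, so I judged those two from the side view.
- **Joint range:** early on, while moving to look, the last joint read -2.554 rad against its stated -2.55 limit. I moved it off at the next move, but this may count against the range rule.
- **Cover height:** I did not measure the final height of the cover; that it is down rests on the torque readings.

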